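Load the immersion test tank: pick up four disc coupons on a hanger rod

ROBOT

A 6-joint arm with a two-finger parallel gripper is mounted at the origin on the work surface. World frame = base frame: x ahead of the robot, y to its left, z up, the work surface at z = 0. Lengths are in m, angles in rad, forces in N, time in s.
With the tool pointing down it reaches from about 0.25 to 0.725 m from the base axis. Payload 4 kg.
Tool frame: the origin (TCP) lies on the centre line of the jaws, within the pads' length; the fingertips stand 11 mm ahead of it and the grasp point (between the pads) lies 8 mm behind it; z points along the fingers, x is the direction in which the jaws open and shut, and the axes are right-handed (so a half turn about z gives the same grasp; the last joint's range is limited). The gripper opens to 85 mm and grips with 20 to 120 N. Pads are 22 mm wide; open, the fingers measure 114 mm over their backs; the gripper's body (76 mm by 85 mm) begins 54 mm behind the grasp point. The pads swing forward as they close: fully open they stand 13 mm farther back than shut.
Start: joints at [-1.232, 0.241, 0.005, 1.335, 0, 1.571], TCP at [0.166, -0.472, 0.242] pointing down, gripper open.
Joint ranges: [-2.72, 2.72], [-1.05, 1.87], [-1.09, 1.28], [-1.99, 2.15], [-1.42, 1.44], [-3.14, 3.14]. Speed limits (rad/s): [2.79, 2.79, 3.14, 3.14, 3.14, 3.14].

INTERFACE

Orientations are given as a unit quaternion [x, y, z, w].
In Python, from workcell import bot, viewer, order gives the robot as it stands. The module is installed in compiled form; this text tells all that it offers.
- The arm moves only by the tool send_rows, never from a script. Its argument "increments" is a list that holds one entry, the list of rows, each a list of 4 numbers: the shift along the tool's x, y, z in m, then the turn about the tool's z in degrees. A call has exactly 8 rows; each row shifts and turns the pose as measured when the row begins, along the tool's axes as they then stand; what a row does not reach is not made up. A row lasts 1/10 s, in which the tool goes at most 50 mm and 8.59 degrees, less where a joint would pass 70% of its speed; a pose out of reach is approached as far as the arm can. A call is refused whole if a number of a shift passes 0.05 or a number of a turn 8.59, either way. A call with a gripper value outside its range is refused whole. "hand" is the closure, from -1 (fully open) to 1 (shut), so that 0 is half open, set as the call begins (left out, the last holds). The fingers move at their own pace and stop on an object; the grip force is fixed at half the most. Time passes only in rows, so rows that do not move let the fingers close, or fill a call up. It gives the time, the measured TCP pose, the force and the opening at its end, in the units of the state.
- bot.get_obs(): the state, without advancing time (a new reading comes with each control period).
- viewer.camera(name): name is "scene" or "side" or "wrist"; returns a dict with "image" (400x640x3 uint8, red, green, blue), "range_z" (400x640 float32, m along the optical axis (not along the pixel's ray), 0 where there is no reading), "camera_matrix" (3x3 intrinsics, pixels), "dist" ([k1, k2, p1, p2, k3] as OpenCV has them; the pictures are not rectified), "eye" and "rotation" of the camera in the world. Camera axes: x right, y down, z forward; pixel columns grow to the right and rows downward; lengths in m; the calibration is good to about 2 mm. A picture is of the moment at which its call begins.
- order.job_done(): hands the job in, once; it reports no verdict.
The state is a dict: "clock": time; "joint_pos": joint angles; "joint_vel": joint speeds; "tau": joint torques, N m; "eef_pos": TCP position; "tool_rot": TCP orientation; "ft_force": force on the tool from outside, world axes, zero at the start; "ft_torque": the same for the moment, N m; "grip_width": finger opening in m.
Only numpy, scipy, OpenCV 4.12 (cv2) and the standard library are available. Lean on these libraries where they do the work, as an engineer would, in place of code of your own. Each camera call takes 0.05 s, during which the arm holds its last target.

TASK

Take the hanger rod by its black grip, thread it through the centre holes of all four steel test discs standing in the drying rack, well past the last one, and lift them off together on the rod. Then lay the rod in the V notches of the glass tank so that all four discs hang inside between the end plates, and let go. The discs stand loosely and their holes do not line up, so feel for each hole gently: back off when the rod meets a face, and do not shove the discs or rack, press hard on the tank, or disturb the bottle, beaker and jar.

Things in the scene. Friction and masses are not known exactly. Their poses are not given: they have to be found in the camera images.
- rod_grip (a point): Centre of the hanger rod's grip: black plastic block with flat sides, 60 mm long (own y), 16 mm wide (x), 28 mm tall (z); grip it across its 16 mm width from above, firmly: rod and discs overhang up to 190 mm. +y runs along the rod to the tip, z is up. The straight rod, 9 mm in diameter, 160 mm long, leaves the grip's +y end; its axis is parallel to y, 6 mm above this point.
- rod: The same hanger rod with its grip, 107 g, centre of mass about 80 mm ahead of the grip's middle; origin on the rod axis half-way along the grip (6 mm above rod_grip), +y towards the tip.
- rod_tip (a point): The end of the rod, on its axis, 190 mm in +y from the middle of the grip. The tip is flat with a 0.8 mm chamfer (flat 7.4 mm across), so it hardly centres itself.
- rest: Fixed aluminium rest in which the rod lies at first: base plate 50 x 130 mm, two posts 73 mm high with V notches; the grip hangs free beyond its -y end, its underside 46 mm above the bench. Origin: centre of the underside; the rod lies along y, tip to +y.
- rack: Fixed white plastic drying rack on four feet, 72 mm wide (x), 92 mm long (y), 54 mm high, origin at the centre of its underside. Inner floor 28 mm above the bench; on it four discs stand on edge, square to y, in slots 7 mm wide at y = -27, -9, +9, +27 mm. Above the floor it is open from end to end for x from -13 to +13 mm, so the rod can pass along y, entering at the -y end.
- rack_row (a point): Middle of the rack at the height of the holes (50.8 mm above the bench); axes as rack. Each hole's centre is at this height, at its slot's y (to about 1.5 mm), and anywhere from -7 to +7 mm in x, each disc independently. Pushed sideways a disc rolls or slides up to 8 mm from the middle; pushed on its face it is rigid (about 20 N per mm).
- disc_first: The disc in the slot at the rack's -y end, first met by the rod. Plain steel disc, 46 mm in diameter, 4 mm thick, 12 mm hole through its centre, 45 g. Origin: centre of the hole; y is the disc's axis. The two discs between this and the last are just like it; their places are not measured and must be felt or seen.
- disc_last: The same kind of disc, in the slot at the +y end of the rack. Origin: centre of the hole; y is the disc's axis.
- tank: Fixed open glass tank, 92 mm wide (x), 128 mm long (y); origin at the centre of its underside. Two white end plates, 6 mm thick, stand at y = -61 and +61 mm (116 mm apart inside); each is 103 mm high with a 90 degree V notch, 18 mm deep and 35 mm wide at the top, at x = 0. Glass side walls 91 mm high.
- tank_seat (a point): Point half-way between the two notches, on the line of the rod's axis when it lies in both (91.4 mm above the bench). Axes as the tank: the rod lies along y. Laid well, with the grip outside one end plate and the tip outside the other, the tip is 68 to 97 mm from this point.
- table: The white bench top, at height 0; its origin is a point on it 0.55 m in front of the robot. Only the three bystanders stand loose on it.
- amber_bottle: Bystander: brown reagent bottle, 60 mm in diameter, 130 mm high; origin at the centre of its underside.
- beaker: Bystander: glass beaker, 68 mm in diameter, 85 mm high; origin at the centre of its underside.
- jar: Bystander: white jar, 60 mm in diameter, 70 mm high; origin at the centre of its underside.

How it is judged:
On the way, in this order (a step that is already met when the one before it is completed fails the run):
1. the rod is through the first and the last disc while they still stand in their slots, its tip at least 25 mm past the last (x of disc_first in the frame of rod_grip between -0.005 and 0.005 m and z of disc_first in the frame of rod_grip between -0.001 and 0.011 m and y of disc_first in the frame of rod_grip between 0.03 and 0.165 m and x of disc_last in the frame of rod_grip between -0.005 and 0.005 m and z of disc_last in the frame of rod_grip between -0.001 and 0.011 m and y of disc_last in the frame of rod_grip between 0.03 and 0.165 m and y of disc_first in the frame of rack between -0.032 and -0.022 m and y of disc_last in the frame of rack between 0.022 and 0.032 m and height (world z) of each of disc_first, disc_last below 0.06 m), for 0.1 s.
2. the discs are lifted off on the rod: the rack is empty and both end discs hang on the rod, their centres at least 80 mm above the bench (x of disc_first in the frame of rod_grip between -0.005 and 0.005 m and z of disc_first in the frame of rod_grip between -0.001 and 0.011 m and y of disc_first in the frame of rod_grip between 0.03 and 0.165 m and x of disc_last in the frame of rod_grip between -0.005 and 0.005 m and z of disc_last in the frame of rod_grip between -0.001 and 0.011 m and y of disc_last in the frame of rod_grip between 0.03 and 0.165 m and height (world z) of each of disc_first, disc_last above 0.08 m and contact force between rack and anything else below 0.05 N), for 0.2 s.
At the end, for the whole second after the job is handed in: Rod released and at rest in both V notches: level within 0.03 rad, on the notch line within 5 mm, at seat height (-4/+3 mm), tip 66 to 99 mm from the tank's middle; all discs on it, the end two (the others lie between) inside the end plates; rack empty, nothing but the bystanders on the bench (x of rod_grip in the frame of tank between -0.005 and 0.005 m and x of rod_tip in the frame of tank between -0.005 and 0.005 m and z of rod_tip in the frame of tank between 0.0874 and 0.0944 m and angle between rod_grip's own y axis and vertical between 1.54 and 1.6 rad and (y of rod_tip in the frame of tank between 0.066 and 0.099 m or y of rod_tip in the frame of tank between -0.099 and -0.066 m) and x of disc_first in the frame of rod_grip between -0.005 and 0.005 m and z of disc_first in the frame of rod_grip between -0.001 and 0.011 m and y of disc_first in the frame of rod_grip between 0.03 and 0.165 m and x of disc_last in the frame of rod_grip between -0.005 and 0.005 m and z of disc_last in the frame of rod_grip between -0.001 and 0.011 m and y of disc_last in the frame of rod_grip between 0.03 and 0.165 m and y of disc_first in the frame of tank between -0.058 and 0.058 m and y of disc_last in the frame of tank between -0.058 and 0.058 m and contact force between table and anything else below 6.35 N and contact force between rack and anything else below 0.05 N and linear speed of rod below 0.02 m/s and linear speed of each of disc_first, disc_last below 0.05 m/s); the robot touches nothing.
It fails at once if the discs and the rack are pushed with more than 25 N (contact force between rack and anything else above 25 N).
It fails at once if the glass tank is pressed with more than 25 N (contact force between tank and anything else above 25 N).
It fails at once if the bottle, the beaker or the jar is moved by more than 30 mm or tipped ((distance of amber_bottle from where it was at the start of the episode above 0.03 m or angle between amber_bottle's own z axis and vertical above 0.3 rad) or (distance of beaker from where it was at the start of the episode above 0.03 m or angle between beaker's own z axis and vertical above 0.3 rad) or (distance of jar from where it was at the start of the episode above 0.03 m or angle between jar's own z axis and vertical above 0.3 rad)).
It also fails if it takes over 72 s, if anything falls off the work surface, if the arm or the gripper's body presses on something with over 40 N, if the wrist force passes 120 N, or if a joint passes its speed limit or range.

## Working session

There is one attempt and no reset: what is moved stays moved. The work goes in short steps, Python scripts to look and compute and a tool call to move; the robot and the scene stay as the last step left them, time stands still between calls to the robot, and variables do not carry over. Pictures are saved under pics/ and viewed, and the job is handed in when it is done.

Besides the shell and the picture viewer there is one more tool, called in YAML: its name, and indented under it one key for each argument. send_rows: Moves the arm, as the interface text tells. Its arguments: {"type":"object","properties":{"increments":{"type":"array","items":{"type":"array","items":{"type":"array","items":{"type":"number"}}}},"hand":{"type":"number"}},"required":["increments"]}

```bash
mkdir -p pics; cat > h.py <<'E'
import numpy as np, cv2
from workcell import bot, viewer, order
def grab(n,tag):
    c=viewer.camera(n); cv2.imwrite(f'pics/{tag}.png',cv2.cvtColor(c['image'],cv2.COLOR_RGB2BGR)); np.savez(f'pics/{tag}.npz',**{k:np.array(v) for k,v in c.items()}); return c
def load(tag): return dict(np.load(f'pics/{tag}.npz'))
def Rm(c):
    R=np.array(c['rotation'])
    if R.shape==(3,3): return R
    from scipy.spatial.transform import Rotation as Ro
    return Ro.from_quat(R).as_matrix()
def ray(c,uv):
    p=cv2.undistortPoints(np.array(uv,float).reshape(-1,1,2),np.array(c['camera_matrix']),np.array(c['dist'])).reshape(-1,2)
    d=np.c_[p,np.ones(len(p))]; return np.array(c['eye']),d@Rm(c).T
def onz(c,uv,z):
    e,d=ray(c,uv); return e+d*((z-e[2])/d[:,2])[:,None]
def cloud(c):
    h,w=c['range_z'].shape; v,u=np.mgrid[:h,:w]
    e,d=ray(c,np.c_[u.ravel(),v.ravel()]); P=e+d*c['range_z'].reshape(-1,1)
    return P.reshape(h,w,3)
def proj(c,P):
    R=Rm(c); rv,_=cv2.Rodrigues(R.T); t=-R.T@np.array(c['eye'])
    return cv2.projectPoints(np.array(P,float).reshape(-1,1,3),rv,t,np.array(c['camera_matrix']),np.array(c['dist']))[0].reshape(-1,2)
E
python3 - <<'E'
from h import *
for n in ['scene','side','wrist']:
    c=grab(n,n+'0'); print(n,c['eye'],c['rotation'],c['camera_matrix'],c['dist'])
print(bot.get_obs())
E
```

```text
scene [ 1.16273526 -0.75776747  0.71401764] [ 0.84114624  0.25087045 -0.14519904 -0.45656791] [[486.59853568   0.         316.55041232]
 [  0.         486.59853568 201.74310277]
 [  0.           0.           1.        ]] [-0.03719288  0.          0.          0.          0.        ]
side [0.39403362 0.83933795 0.79965564] [-0.12456767  0.90080607 -0.41306407  0.04908557] [[367.88868881   0.         313.18663963]
 [  0.         367.88868881 202.47126897]
 [  0.           0.           1.        ]] [-0.02310709  0.          0.          0.          0.        ]
wrist [ 0.24080819 -0.4442944   0.37287308] [ 0.80651913 -0.57015302 -0.09095046  0.12720238] [[329.63961771   0.         316.86185966]
 [  0.         329.63961771 194.55053028]
 [  0.           0.           1.        ]] [-0.00143943  0.          0.          0.          0.        ]
{'clock': 0.15, 'joint_pos': array([-1.23199528e+00,  2.41226480e-01,  4.02843123e-03,  1.33520529e+00,
       -2.11009074e-05,  1.57078527e+00]), 'joint_vel': array([ 9.01012589e-05, -1.75796142e-03,  3.56375891e-03, -3.49372769e-05,
        3.04107917e-04,  1.86660719e-04]), 'tau': array([-4.11778319e-04, -3.72634614e+01,  2.52638769e+01,  1.23834159e-02,
       -2.97107670e-05,  8.39259968e-06]), 'eef_pos': array([ 0.16601752, -0.47113932,  0.24162216]), 'tool_rot': array([ 8.16200380e-01, -5.77768374e-01, -6.61911255e-04, -4.55635462e-04]), 'ft_force': array([ 0.58944697, -0.24718261, -0.1290175 ]), 'ft_torque': array([0.00283588, 0.00267821, 0.05068766]), 'grip_width': 0.08543093162171311}
```

View pics/scene0.png

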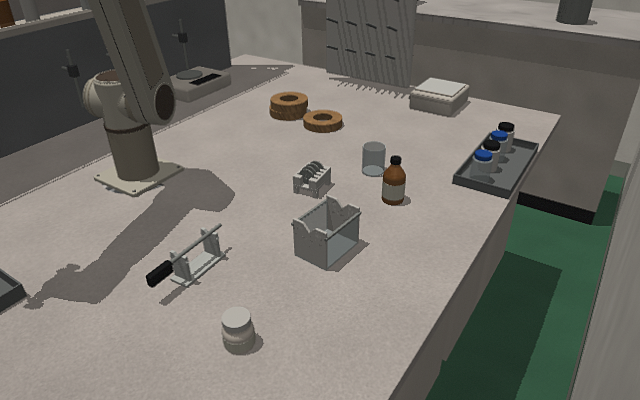

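View pics/side0.png

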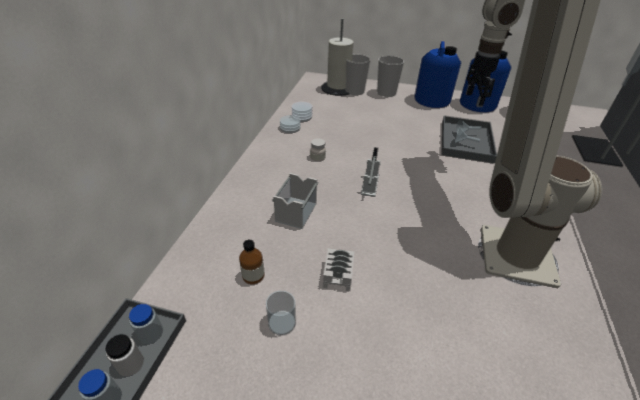

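View pics/wrist0.png

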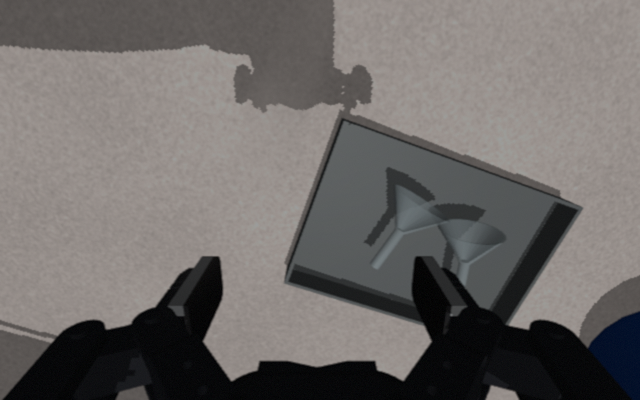

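The scene view shows the grip at about (160,272), the rod tip at (220,228), the rack at (312,178) and the tank at (327,232). The jar is at (238,330), the bottle at (394,182) and the beaker at (373,158). I'll get rough positions from depth first.

```bash
python3 - <<'E'
from h import *
for tag,pts in [('scene0',dict(gripend=(150,279),gripfront=(172,262),tip=(220,227),disc=(312,170),jar=(238,315),tankA=(330,205),tankB=(350,222),bottle=(395,160),beak=(373,145))),('side0',dict(grip=(376,152),rodtip=(367,192),rack=(338,268),tank=(295,200),bottle=(250,245),jar=(318,145),beak=(281,300)))]:
    c=load(tag);P=cloud(c)
    for k,(u,v) in pts.items(): print(tag,k,P[v,u].round(3))
c=load('scene0')
im=cv2.imread('pics/scene0.png')
cv2.imwrite('pics/s_crop.png',cv2.resize(im[140:300,130:330],None,fx=4,fy=4*0.9,interpolation=cv2.INTER_CUBIC))
im=cv2.imread('pics/side0.png')
cv2.imwrite('pics/d_crop.png',cv2.resize(im[140:300,250:400],None,fx=3.7,fy=3.7,interpolation=cv2.INTER_CUBIC))
E
```

```text
scene0 gripend [ 0.476 -0.343  0.069]
scene0 gripfront [ 0.475 -0.283  0.071]
scene0 tip [ 0.397 -0.069 -0.   ]
scene0 disc [0.492 0.208 0.062]
scene0 jar [ 0.69  -0.322  0.071]
scene0 tankA [0.642 0.064 0.079]
scene0 tankB [0.72  0.025 0.082]
scene0 bottle [0.711 0.265 0.129]
scene0 beak [0.568 0.42  0.07 ]
side0 grip [ 0.463 -0.305  0.074]
side0 rodtip [ 0.464 -0.152  0.007]
side0 rack [0.481 0.244 0.065]
side0 tank [ 0.689 -0.048  0.003]
side0 bottle [0.698 0.285 0.127]
side0 jar [ 0.677 -0.298  0.069]
side0 beak [0.593 0.364 0.048]
```

View pics/s_crop.png

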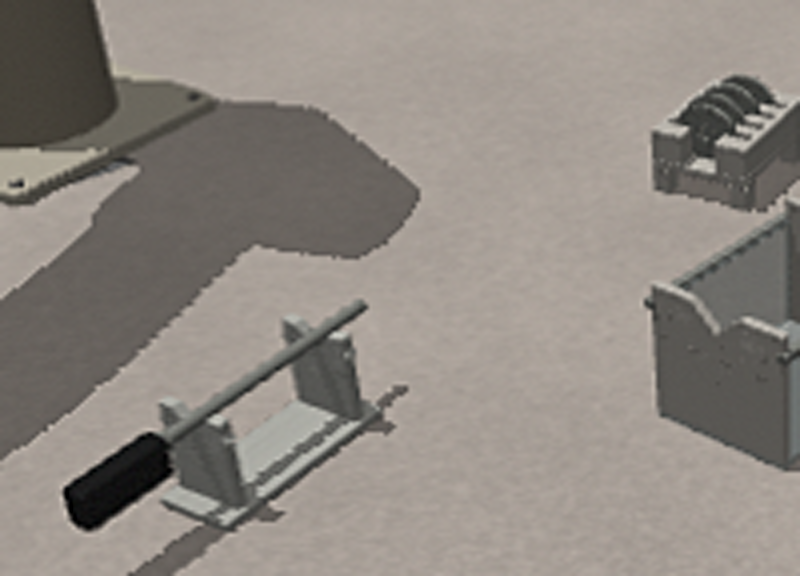

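View pics/d_crop.png

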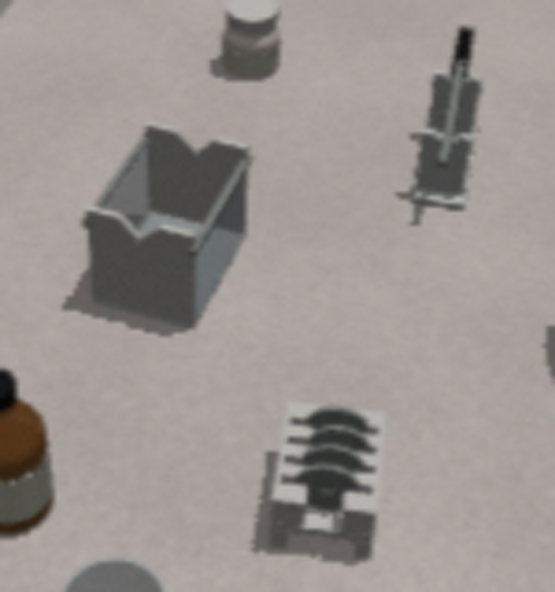

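```bash
cat >> h.py <<'E'
def toolax():
    from scipy.spatial.transform import Rotation as Ro
    return Ro.from_quat(bot.get_obs()['tool_rot']).as_matrix()
def plan(target,yaw,n=None):
    "rows to world target tcp, tool-x yaw deg (approx vertical tool)"
    o=bot.get_obs();p=np.array(o['eef_pos']);T=toolax();y0=np.degrees(np.arctan2(T[1,0],T[0,0]))
    dy=(yaw-y0+180)%360-180;d=np.array(target)-p
    print('pose',p.round(4),'yaw',y0.round(2),'tilt',T[:,2].round(4),'d',d.round(4),'dyaw',dy.round(2),'t',o['clock'],'w',round(o['grip_width'],4))
    n=n or int(max(np.ceil(np.linalg.norm(d)/.048),np.ceil(abs(dy)/8.5)))
    for i in range(n):
        th=np.radians(y0+dy*i/n);w=d/n
        print([round(float(v),4) for v in (w[0]*np.cos(th)+w[1]*np.sin(th), w[0]*np.sin(th)-w[1]*np.cos(th), -w[2], -dy/n)])
def st():
    o=bot.get_obs();T=toolax();print('p',np.array(o['eef_pos']).round(4),'yaw',np.degrees(np.arctan2(T[1,0],T[0,0])).round(2),'tz',T[:,2].round(4),'F',np.array(o['ft_force']).round(2),'M',np.array(o['ft_torque']).round(3),'w',round(o['grip_width'],4),'t',round(o['clock'],2))
E
python3 -c "
from h import *
plan((.47,-.31,.21),0,8)
print(Rm(load('wrist0'))[:,2])"
```

```text
pose [ 0.166  -0.4711  0.2416] yaw -70.59 tilt [-6.0e-04  1.5e-03 -1.0e+00] d [ 0.304   0.1611 -0.0316] dyaw 70.59 t 0.15 w 0.0854
[-0.0064, -0.0425, 0.004, -8.8234]
[0.0002, -0.043, 0.004, -8.8234]
[0.0068, -0.0425, 0.004, -8.8234]
[0.0133, -0.0409, 0.004, -8.8234]
[0.0194, -0.0384, 0.004, -8.8234]
[0.025, -0.035, 0.004, -8.8234]
[0.0301, -0.0307, 0.004, -8.8234]
[0.0345, -0.0257, 0.004, -8.8234]
[-0.29175621 -0.10147094 -0.95109514]
```

send_rows:
  increments:
    - [[-0.0064, -0.0425, 0.004, -8.58], [0.0002, -0.043, 0.004, -8.58], [0.007, -0.0425, 0.004, -8.58], [0.013, -0.041, 0.004, -8.58], [0.019, -0.038, 0.004, -8.58], [0.025, -0.035, 0.004, -8.58], [0.03, -0.031, 0.004, -8.58], [0.0345, -0.026, 0.004, -8.58]]

```text
clock: 0.95
eef_pos: [0.4756, -0.3092, 0.206]
tool_rot: [1.0, -0.015, -0.002, -0.001]
ft_force: [1.1, 0.1, 0.1]
grip_width: 0.0855
```

```bash
python3 -c "
from h import *
st();grab('wrist','w1');st()"
```

```text
p [ 0.4756 -0.3092  0.206 ] yaw -1.7 tz [-0.004   0.0015 -1.    ] F [1.13 0.12 0.12] M [-0.052 -0.061 -0.031] w 0.0855 t 0.95
p [ 0.4814 -0.3056  0.2048] yaw -1.08 tz [ 1.0e-04  4.7e-03 -1.0e+00] F [ 5.74  0.65 -0.17] M [ 0.039 -0.336  0.005] w 0.0855 t 1.0
```

View pics/w1.png

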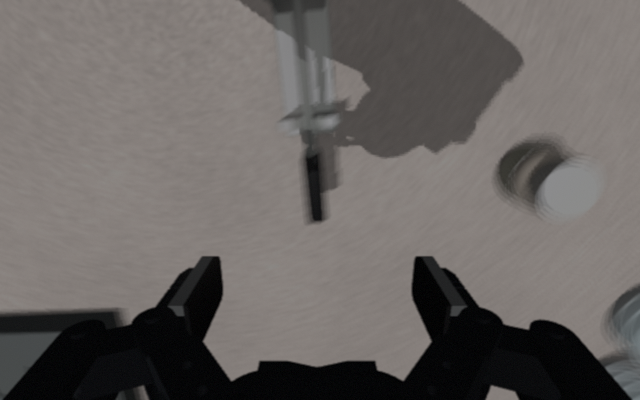

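The picture is motion-blurred, with the grip near (315,185). I'll retake it now that the arm has settled.

```bash
python3 -c "
from h import *
for i in range(3): viewer.camera('wrist')
c=grab('wrist','w2');st()
P=cloud(c)
im=cv2.imread('pics/w2.png');cv2.imwrite('pics/w2c.png',cv2.resize(im[0:260,200:420],None,fx=2.3,fy=2.3,interpolation=cv2.INTER_CUBIC))
g=cv2.cvtColor(im,cv2.COLOR_BGR2GRAY)
m=((P[...,2]>.055)&(P[...,2]<.09)).astype(np.uint8);m[255:]=0
blk=((g<45)&(m>0)).astype(np.uint8)
ys,xs=np.nonzero(blk);Q=P[ys,xs];print('grip n',len(Q),Q.min(0),Q.max(0),np.median(Q,0))
ys,xs=np.nonzero(m);
for v in range(0,250,15):
    k=ys==v
    if k.any(): print(v,xs[k].min(),xs[k].max(),P[v,xs[k]].mean(0).round(4))
"
```

```text
p [ 0.4739 -0.3102  0.206 ] yaw -2.07 tz [-0.005   0.0018 -1.    ] F [-0.63 -0.42 -0.02] M [0.017 0.022 0.004] w 0.0852 t 1.2
grip n 1210 [ 0.44114827 -0.34151908  0.05504653] [ 0.67512469 -0.16620069  0.0762836 ] [ 0.46928946 -0.30942635  0.07386215]
0 261 300 [ 0.4518 -0.1672  0.0622]
15 290 301 [ 0.4629 -0.1788  0.0693]
30 291 303 [ 0.4634 -0.1886  0.0692]
45 293 304 [ 0.4641 -0.1988  0.0695]
60 294 305 [ 0.4643 -0.2092  0.0697]
75 296 306 [ 0.4649 -0.2199  0.0698]
90 297 308 [ 0.4655 -0.2308  0.0697]
105 298 309 [ 0.4658 -0.2421  0.0694]
120 287 336 [ 0.4714 -0.254   0.0671]
135 301 311 [ 0.4667 -0.2655  0.0694]
150 303 312 [ 0.4675 -0.2776  0.0702]
165 299 580 [ 0.6027 -0.295   0.0678]
180 301 597 [ 0.6353 -0.3085  0.0693]
195 302 598 [ 0.6423 -0.3219  0.0697]
210 304 589 [ 0.6311 -0.335   0.0701]
```

View pics/w2c.png

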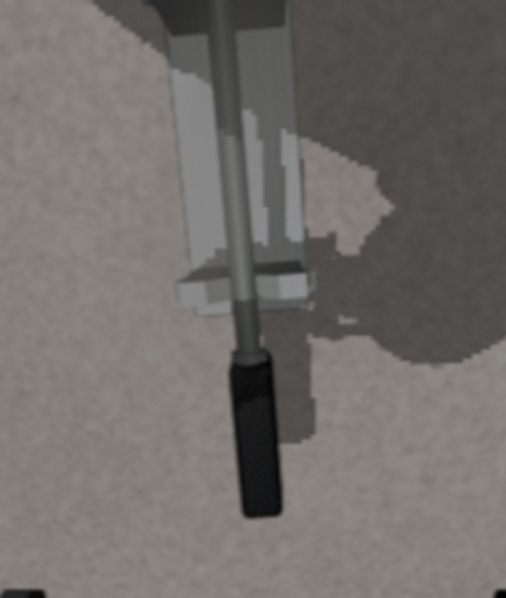

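```bash
python3 -c "
from h import *
c=load('w2')
print(onz(c,[(309,153),(314,224),(302,190),(319,190)],.074))
plan((.4688,-.311,.052),2.5,5)"
```

```text
[[ 0.46871718 -0.27936124  0.074     ]
 [ 0.47051471 -0.34137524  0.074     ]
 [ 0.46160326 -0.31035313  0.074     ]
 [ 0.47579472 -0.31080392  0.074     ]]
pose [ 0.4739 -0.3102  0.206 ] yaw -2.07 tilt [-0.005   0.0018 -1.    ] d [-0.0051 -0.0008 -0.154 ] dyaw 4.57 t 1.2 w 0.0852
[-0.001, 0.0002, 0.0308, -0.9144]
[-0.001, 0.0002, 0.0308, -0.9144]
[-0.001, 0.0002, 0.0308, -0.9144]
[-0.001, 0.0002, 0.0308, -0.9144]
[-0.001, 0.0001, 0.0308, -0.9144]
```

send_rows:
  increments:
    - [[-0.001, 0.0002, 0.025, -0.9], [-0.001, 0.0002, 0.03, -0.9], [-0.001, 0.0002, 0.03, -0.9], [-0.001, 0.0002, 0.03, -0.9], [-0.001, 0.0001, 0.02, -0.9], [0, 0, 0.01, 0], [0, 0, 0.004, 0], [0, 0, 0, 0]]

```text
clock: 2.0
eef_pos: [0.4597, -0.3205, 0.0573]
tool_rot: [1.0, 0.01, -0.0, 0.002]
ft_force: [-0.2, 0.5, 0.2]
grip_width: 0.0856
```

```bash
python3 -c "
from h import *
st();c=grab('wrist','w3');plan((.4688,-.311,.052),2.5,1)"
```

```text
p [ 0.4597 -0.3205  0.0573] yaw 1.19 tz [-8.0e-04 -3.6e-03 -1.0e+00] F [-0.21  0.5   0.25] M [ 0.014 -0.03   0.065] w 0.0856 t 2.0
pose [ 0.46   -0.3208  0.0578] yaw 1.2 tilt [-0.     -0.0043 -1.    ] d [ 0.0088  0.0098 -0.0058] dyaw 1.3 t 2.05 w 0.0853
[0.009, -0.0096, 0.0058, -1.3033]
```

View pics/w3.png

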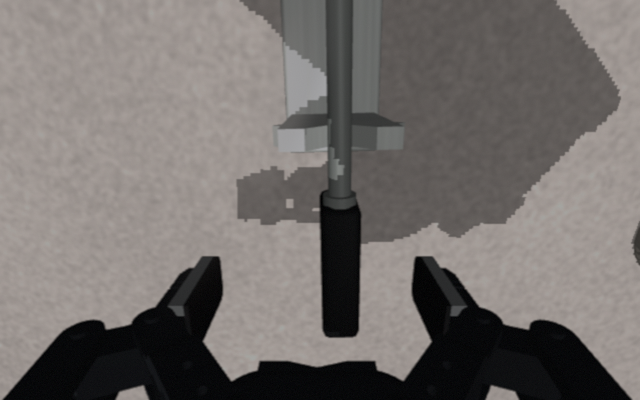

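The grip is at (340,265), right of the jaw centre at x≈318, which matches the computed 9 mm offset. I'll correct it in small rows.

send_rows:
  increments:
    - [[0.003, -0.003, 0.002, -0.5], [0.003, -0.003, 0.002, -0.5], [0.003, -0.003, 0.002, -0.3], [0, -0.001, 0, 0], [0, 0, 0, 0], [0, 0, 0, 0], [0, 0, 0, 0], [0, 0, 0, 0]]

```text
clock: 2.85
eef_pos: [0.4728, -0.3108, 0.0555]
tool_rot: [1.0, 0.023, 0.003, 0.004]
ft_force: [0.2, -0.0, 0.5]
grip_width: 0.0855
```

```bash
python3 -c "
from h import *
st();plan((.4688,-.311,.052),2.5,1)"
```

```text
p [ 0.4728 -0.3108  0.0555] yaw 2.67 tz [ 0.0069 -0.0087 -0.9999] F [ 0.18 -0.02  0.49] M [0.01  0.004 0.008] w 0.0855 t 2.85
pose [ 0.4728 -0.3108  0.0555] yaw 2.67 tilt [ 0.0069 -0.0087 -0.9999] d [-0.004  -0.0002 -0.0035] dyaw -0.17 t 2.85 w 0.0855
[-0.004, 0.0, 0.0035, 0.1695]
```

send_rows:
  increments:
    - [[-0.0015, 0, 0.0015, 0], [-0.0015, 0, 0.0015, 0], [0, 0, 0, 0], [0, 0, 0, 0], [0, 0, 0, 0], [0, 0, 0, 0], [0, 0, 0, 0], [0, 0, 0, 0]]

```text
clock: 3.65
eef_pos: [0.4691, -0.3112, 0.052]
tool_rot: [1.0, 0.023, 0.003, 0.004]
ft_force: [-0.1, 0.5, 0.6]
grip_width: 0.0854
```

```bash
python3 -c "
from h import *
st();grab('wrist','w4')"
```

```text
p [ 0.4691 -0.3112  0.052 ] yaw 2.62 tz [ 0.0064 -0.0085 -0.9999] F [-0.11  0.54  0.61] M [0.021 0.035 0.002] w 0.0854 t 3.65
```

View pics/w4.png

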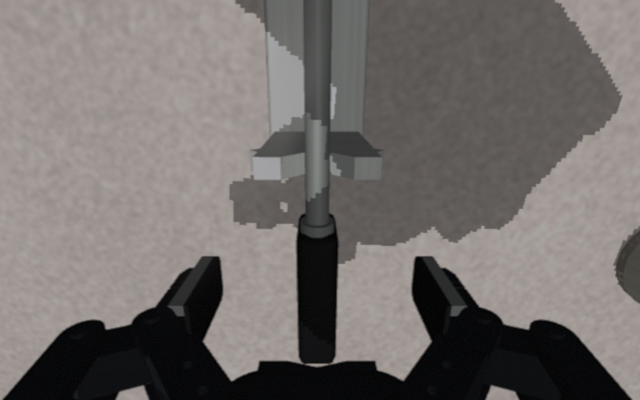

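The grip is at (317,290), centred between the jaws, and the rod runs straight up the image. I'll close the gripper.

send_rows:
  increments:
    - [[0, 0, 0, 0], [0, 0, 0, 0], [0, 0, 0, 0], [0, 0, 0, 0], [0, 0, 0, 0], [0, 0, 0, 0], [0, 0, 0, 0], [0, 0, 0, 0]]
  hand: 1

```text
clock: 4.5
eef_pos: [0.4691, -0.3113, 0.0522]
tool_rot: [1.0, 0.023, 0.003, 0.004]
ft_force: [0.6, 0.1, 0.6]
grip_width: 0.0149
```

```bash
python3 -c "
from h import *
st();grab('wrist','w5');st()"
```

```text
p [ 0.4691 -0.3113  0.0522] yaw 2.61 tz [ 0.0066 -0.0085 -0.9999] F [0.61 0.05 0.64] M [ 0.066 -0.004 -0.008] w 0.0149 t 4.5
p [ 0.4691 -0.3113  0.0522] yaw 2.61 tz [ 0.0066 -0.0085 -0.9999] F [ 0.34 -0.02  1.07] M [ 0.06  -0.003 -0.04 ] w 0.0156 t 4.55
```

View pics/w5.png

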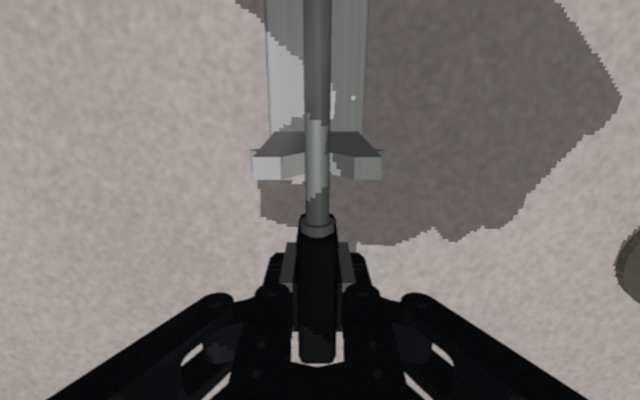

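send_rows:
  increments:
    - [[0, 0, -0.006, 0], [0, 0, -0.015, 0], [0, 0, -0.025, 0], [0, 0, -0.03, 0], [0, 0, -0.02, 0], [0, 0, -0.01, 0], [0, 0, 0, 0], [0, 0, 0, 0]]

```text
clock: 5.35
eef_pos: [0.4668, -0.3094, 0.1611]
tool_rot: [1.0, 0.023, 0.001, 0.003]
ft_force: [0.2, -0.5, -1.2]
grip_width: 0.015
```

```bash
python3 -c "
from h import *
st();grab('scene','s6');grab('side','d6');grab('wrist','w6');st()
plan((.425,.21,.165),2.5)
im=cv2.imread('pics/s6.png');cv2.imwrite('pics/s6c.png',cv2.resize(im[140:320,120:360],None,fx=3.3,fy=3.3,interpolation=cv2.INTER_CUBIC))"
```

```text
p [ 0.4668 -0.3094  0.1611] yaw 2.65 tz [ 0.0018 -0.0068 -1.    ] F [ 0.18 -0.45 -1.16] M [-0.051 -0.017 -0.046] w 0.015 t 5.35
p [ 0.4663 -0.3091  0.1603] yaw 2.65 tz [ 3.0e-04 -5.7e-03 -1.0e+00] F [-0.23  0.89 -1.16] M [-0.034 -0.001  0.046] w 0.0154 t 5.5
pose [ 0.4663 -0.3091  0.1603] yaw 2.65 tilt [ 3.0e-04 -5.7e-03 -1.0e+00] d [-0.0413  0.5191  0.0047] dyaw -0.15 t 5.5 w 0.0154
[-0.0016, -0.0473, -0.0004, 0.0134]
[-0.0016, -0.0473, -0.0004, 0.0134]
[-0.0016, -0.0473, -0.0004, 0.0134]
[-0.0016, -0.0473, -0.0004, 0.0134]
[-0.0016, -0.0473, -0.0004, 0.0134]
[-0.0016, -0.0473, -0.0004, 0.0134]
[-0.0016, -0.0473, -0.0004, 0.0134]
[-0.0017, -0.0473, -0.0004, 0.0134]
[-0.0017, -0.0473, -0.0004, 0.0134]
[-0.0017, -0.0473, -0.0004, 0.0134]
[-0.0017, -0.0473, -0.0004, 0.0134]
```

View pics/s6c.png

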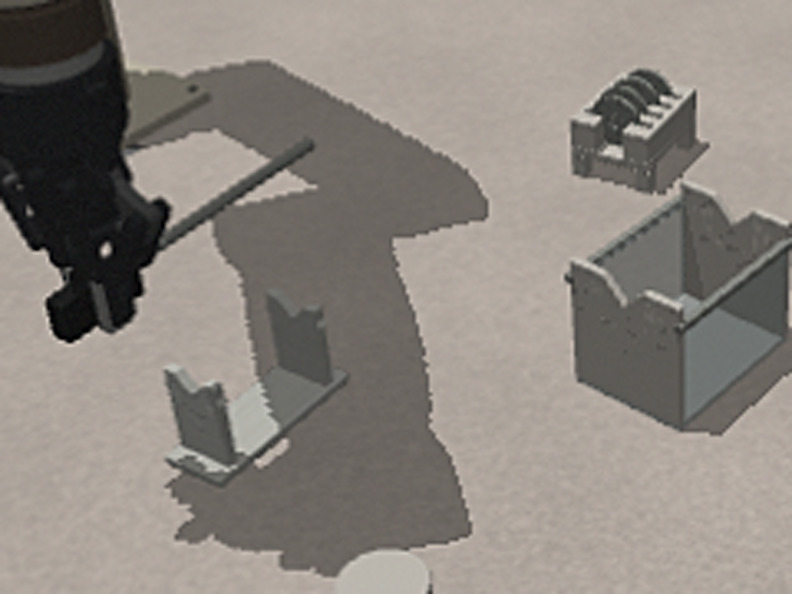

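The rod is held and clear of the rest. The rack's open −y end faces the rest, at crop (615,150). Next I'll move to a viewing spot beside the rack.

send_rows:
  increments:
    - [[-0.001, -0.015, -0.001, 0], [-0.0016, -0.03, -0.001, 0], [-0.002, -0.045, 0, 0], [-0.002, -0.045, 0, 0], [-0.002, -0.045, 0, 0], [-0.002, -0.045, 0, 0], [-0.002, -0.045, 0, 0], [-0.002, -0.04, 0, 0]]

```text
clock: 6.3
eef_pos: [0.4311, 0.0114, 0.1544]
tool_rot: [1.0, 0.018, -0.005, 0.0]
ft_force: [1.2, 0.0, -0.7]
grip_width: 0.0153
```

```bash
python3 -c "
from h import *
st();plan((.425,.21,.165),2.5,7)"
```

```text
p [0.4311 0.0114 0.1544] yaw 2.09 tz [-1.040e-02 -6.000e-04 -9.999e-01] F [ 1.22  0.04 -0.72] M [-0.091 -0.089 -0.003] w 0.0153 t 6.3
pose [0.4311 0.0114 0.1544] yaw 2.09 tilt [-1.040e-02 -6.000e-04 -9.999e-01] d [-0.0061  0.1986  0.0106] dyaw 0.41 t 6.3 w 0.0153
[0.0002, -0.0284, -0.0015, -0.0584]
[0.0002, -0.0284, -0.0015, -0.0584]
[0.0002, -0.0284, -0.0015, -0.0584]
[0.0003, -0.0284, -0.0015, -0.0584]
[0.0003, -0.0284, -0.0015, -0.0584]
[0.0003, -0.0284, -0.0015, -0.0584]
[0.0003, -0.0284, -0.0015, -0.0584]
```

send_rows:
  increments:
    - [[0, -0.03, -0.002, 0], [0, -0.035, -0.002, 0], [0, -0.035, -0.002, 0], [0, -0.03, -0.002, 0], [0, -0.025, -0.002, 0], [0, -0.015, -0.001, 0], [0, -0.005, 0, 0], [0, 0, 0, 0]]

```text
clock: 7.1
eef_pos: [0.4109, 0.2007, 0.1607]
tool_rot: [1.0, 0.025, -0.012, 0.001]
ft_force: [-0.3, 0.1, -1.9]
grip_width: 0.0152
```

```bash
python3 -c "
from h import *
st();c=grab('wrist','w7');grab('scene','s7');st()"
```

```text
p [0.4109 0.2007 0.1607] yaw 2.91 tz [-0.024  -0.0022 -0.9997] F [-0.32  0.13 -1.92] M [-0.161 -0.031  0.031] w 0.0152 t 7.1
p [0.4112 0.1997 0.1608] yaw 2.81 tz [-0.024  -0.0024 -0.9997] F [-0.35  0.46 -0.61] M [-0.094  0.006  0.016] w 0.0154 t 7.2
```

View pics/w7.png

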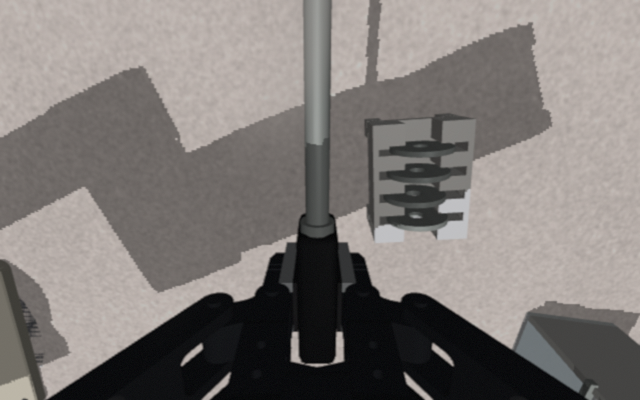

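The rack spans (368–475, 117–241), with four discs and their holes visible at about (420,146), (420,171), (417,196) and (417,215). I'll measure them from the depth cloud.

```bash
python3 - <<'E'
from h import *
c=load('w7');P=cloud(c)
im=cv2.imread('pics/w7.png')
cv2.imwrite('pics/w7c.png',cv2.resize(im[105:250,355:490],None,fx=4,fy=4,interpolation=cv2.INTER_CUBIC))
sub=P[105:250,355:490].reshape(-1,3); 
z=sub[:,2];print('hist',np.histogram(z,bins=np.arange(-.004,.08,.004)))
top=sub[(z>.051)&(z<.0565)]
r=cv2.minAreaRect((top[:,:2]*1000).astype(np.float32));print('top rect',r,np.median(top[:,2]))
rd=sub[z>.058];print('disc pts',len(rd))
# rows
i0=105;j0=355
for v in range(112,245,2):
    row=P[v,355:490];k=(row[:,2]>.057)
    if k.sum()>3: print(v,k.sum(),355+np.nonzero(k)[0].min(),355+np.nonzero(k)[0].max(),row[k].mean(0).round(4),'zmax',row[k][:,2].max().round(4),'at x',row[k][row[k][:,2].argmax(),0].round(4))
E
```

```text
hist (array([4299, 2774,   23,   49,   19,   47,   86,  669,  513,  301,  437,
        494,  716,  713, 5764,  439,  460,  521,  637,  552]), array([-0.004,  0.   ,  0.004,  0.008,  0.012,  0.016,  0.02 ,  0.024,
        0.028,  0.032,  0.036,  0.04 ,  0.044,  0.048,  0.052,  0.056,
        0.06 ,  0.064,  0.068,  0.072,  0.076]))
top rect ((486.25634765625, 215.29234313964844), (72.93819427490234, 92.65117645263672), 6.8474578857421875) 0.05375710051715599
disc pts 2465
146 18 434 454 [0.4965 0.2459 0.0597] zmax 0.0627 at x 0.5
148 50 404 454 [0.4846 0.2444 0.0629] zmax 0.0676 at x 0.4976
150 62 392 454 [0.4781 0.2441 0.071 ] zmax 0.292 at x 0.4101
152 62 392 453 [0.4781 0.2425 0.0697] zmax 0.0747 at x 0.4862
154 56 393 448 [0.4768 0.2412 0.0701] zmax 0.0748 at x 0.4818
156 38 401 438 [0.476  0.24   0.0714] zmax 0.0747 at x 0.4833
170 4 437 449 [0.4995 0.2284 0.058 ] zmax 0.0587 at x 0.4989
172 43 404 450 [0.4878 0.2267 0.0599] zmax 0.0642 at x 0.4999
174 63 366 450 [0.4791 0.2266 0.067 ] zmax 0.292 at x 0.4101
176 61 389 449 [0.4788 0.2252 0.0676] zmax 0.0723 at x 0.4897
178 60 389
[... 396 characters left out ...]
 zmax 0.0709 at x 0.4931
202 58 376 443 [0.4759 0.2091 0.0771] zmax 0.292 at x 0.4101
204 51 359 477 [0.4754 0.2086 0.0797] zmax 0.292 at x 0.4101
206 36 398 433 [0.4762 0.2065 0.0779] zmax 0.292 at x 0.4101
216 6 380 445 [0.4881 0.2073 0.0965] zmax 0.292 at x 0.4101
218 43 400 447 [0.4894 0.193  0.0646] zmax 0.292 at x 0.4101
220 59 389 447 [0.4849 0.1901 0.0619] zmax 0.0651 at x 0.4993
222 58 389 446 [0.4837 0.1897 0.0651] zmax 0.0685 at x 0.4989
224 56 390 445 [0.4829 0.1894 0.0683] zmax 0.0722 at x 0.4956
226 51 393 443 [0.4827 0.1888 0.0706] zmax 0.0745 at x 0.4886
228 42 398 439 [0.483  0.1877 0.0716] zmax 0.0747 at x 0.4852
230 26 407 432 [0.4836 0.1868 0.0729] zmax 0.0743 at x 0.4899
```

View pics/w7c.png

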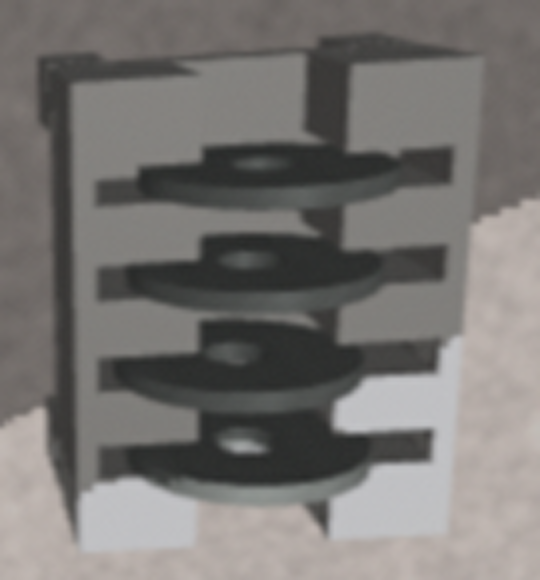

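```bash
cat > rk.py <<'E'
from h import *
from scipy.optimize import least_squares
C=np.array([.4863,.2153]);Y=np.radians(6.85)
ex=np.array([np.cos(Y),np.sin(Y)]);ey=np.array([-np.sin(Y),np.cos(Y)])
def rack(P): d=P[...,:2]-C; return np.stack([d@ex,d@ey,P[...,2]],-1)
def world(x,y): return C+x*ex+y*ey
E
python3 - <<'E'
from rk import *
c=load('w7');P=cloud(c);Q=rack(P[105:250,355:490]).reshape(-1,3)
Q=Q[(Q[:,2]>.057)&(Q[:,2]<.078)]
print(np.histogram(Q[:,1],bins=np.arange(-.04,.045,.003)))
for y in (-.027,-.009,.009,.027):
    q=Q[abs(Q[:,1]-y)<.006]
    mids=[]
    for zb in np.arange(.057,.073,.002):
        s=q[(q[:,2]>zb)&(q[:,2]<zb+.002)]
        if len(s)>10:
            a,b=s[:,0].min(),s[:,0].max(); mids.append((round(float(a+b)/2*1e3,1),round(float(b-a)*1e3,1), round(2e3*float(np.sqrt(.023**2-(zb-.0508)**2)),1)))
    print(y,len(q),'ymin/med/max',q[:,1].min().round(4),np.median(q[:,1]).round(4),q[:,1].max().round(4),'ztop',q[:,2].max(),'xmid',np.median([m[0] for m in mids]),mids)
E
```

```text
(array([  0,   0,   0,  45, 332, 301,   0,   0,   0,  52, 330, 261,   0,
         0,   0,  61, 315, 242,   0,   0,   0,  71, 294, 210,   0,   0,
         0,   0]), array([-0.04 , -0.037, -0.034, -0.031, -0.028, -0.025, -0.022, -0.019,
       -0.016, -0.013, -0.01 , -0.007, -0.004, -0.001,  0.002,  0.005,
        0.008,  0.011,  0.014,  0.017,  0.02 ,  0.023,  0.026,  0.029,
        0.032,  0.035,  0.038,  0.041,  0.044]))
-0.027 678 ymin/med/max -0.0293 -0.0251 -0.0239 ztop 0.07523638847832637 xmid -3.3 [(-3.9, 42.4, 44.3), (-3.3, 42.6, 43.0), (-3.1, 40.9, 41.2), (-3.3, 38.2, 39.0), (-3.1, 35.2, 36.2), (-3.7, 31.9, 32.7), (-3.7, 28.2, 28.1), (-3.2, 24.3, 22.0)]
-0.009 643 ymin/med/max -0.0112 -0.0071 -0.0061 ztop 0.07490735177321628 xmid -5.65 [(-5.7, 43.3, 44.3), (-6.1, 42.9, 43.0), (-5.6, 40.6, 41.2), (-5.2, 37.9, 39.0), (-5.6, 36.0, 36.2), (-5.9, 33.2, 32.7), (-5.6, 28.9, 28.1), (-6.1, 23.1, 22.0)]
0.009 618 ymin/med/max 0.0069 0.0108 0.0116 ztop 0.07518219085023112 xmid -3.1 [(-3.1, 44.3, 44.3), (-3.1, 42.9, 43.0), (-3.0, 41.1, 41.2), (-3.2, 38.8, 39.0), (-3.2, 35.8, 36.2), (-3.0, 32.6, 32.7), (-3.1, 28.7, 28.1), (-3.3, 25.2, 22.0)]
0.027 575 ymin/med/max 0.025 0.0284 0.0295 ztop 0.07483919685687651 xmid -1.15 [(-1.2, 43.6, 44.3), (-1.6, 41.9, 43.0), (-0.9, 40.4, 41.2), (-1.0, 39.1, 39.0), (-1.2, 35.4, 36.2), (-1.1, 32.7, 32.7), (-1.0, 28.4, 28.1), (-1.2, 23.2, 22.0)]
```

Hole x in the rack frame, first disc to last, is −3.3, −5.7, −3.1 and −1.15 mm. Now I'll locate the rod line relative to the TCP.

```bash
python3 - <<'E'
from rk import *
c=load('w7');P=cloud(c)
e=np.array(c['eye']);
L=[]
for v in range(4,205,4):
    row=P[v,295:340];k=(row[:,2]>.15)&(row[:,2]<.2)
    idx=np.nonzero(k)[0]+295
    # nearest (top of rod) 
    a,b=idx.min(),idx.max()
    zt=row[k][:,2].max()
    L.append((v,(a+b)/2,b-a+1,zt,*P[v,int(round((a+b)/2))]))
L=np.array(L);print(L[::5].round(4))
# rod axis: ray at center pixel at z = ztop-4.5mm plane fit
k=np.ones(len(L),bool)
A=np.c_[L[:,5],np.ones(len(L))]
sx=np.linalg.lstsq(A,L[:,4],rcond=None)[0];sz=np.linalg.lstsq(A,L[:,6],rcond=None)[0]
print('dx/dy',sx[0],'yaw',np.degrees(-np.arctan(sx[0])),'dz/dy',sz[0],'resid',np.std(L[:,6]-A@sz))
p=np.array([.4110,.1999,.1607]) # tcp
st()
print('rod x at tcp y', np.polyval(sx,p[1]),'rod top z at tcp y',np.polyval(sz,p[1]),'at tip y',np.polyval(sz,p[1]+.19))
# grip ends
print(onz(c,[(318,217)],.16+.008+.014), )
# scene cam: rod tip
c=load('s7');P=cloud(c);im=cv2.imread('pics/s7.png')
m=(P[...,2]>.12)&(P[...,2]<.2)&(P[...,1]>.3)&(P[...,1]<.45)&(P[...,0]>.3)&(P[...,0]<.5)
ys,xs=np.nonzero(m);q=P[ys,xs];print(len(q),q.min(0),q.max(0));i=q[:,1].argmax();print('tip',xs[i],ys[i],q[i])
pts=q[q[:,1]>.25];
AA=np.c_[pts[:,1],np.ones(len(pts))];print('scene dz/dy',np.linalg.lstsq(AA,pts[:,2],rcond=None)[0],'dx/dy',np.linalg.lstsq(AA,pts[:,0],rcond=None)[0])
E
```

```text
[[4.000e+00 3.165e+02 2.800e+01 1.819e-01 4.059e-01 3.044e-01 1.799e-01]
 [2.400e+01 3.165e+02 2.800e+01 1.805e-01 4.062e-01 2.989e-01 1.805e-01]
 [4.400e+01 3.165e+02 2.800e+01 1.810e-01 4.064e-01 2.934e-01 1.793e-01]
 [6.400e+01 3.165e+02 2.800e+01 1.805e-01 4.067e-01 2.876e-01 1.793e-01]
 [8.400e+01 3.165e+02 2.600e+01 1.806e-01 4.071e-01 2.816e-01 1.803e-01]
 [1.040e+02 3.165e+02 2.600e+01 1.802e-01 4.073e-01 2.753e-01 1.788e-01]
 [1.240e+02 3.165e+02 2.600e+01 1.816e-01 4.077e-01 2.690e-01 1.804e-01]
 [1.440e+02 3.165e+02 2.600e+01 1.801e-01 4.080e-01 2.622e-01 1.797e-01]
 [1.640e+02 3.165e+02 2.400e+01 1.812e-01 4.084e-01 2.554e-01 1.806e-01]
 [1.840e+02 3.165e+02 2.400e+01 1.797e-01 4.088e-01 2.479e-01 1.793e-01]
 [2.040e+02 3.165e+02 2.400e+01 1.800e-01 4.091e-01 2.401e-01 1.788e-01]]
dx/dy -0.05078816078213048 yaw 2.907449118379992 dz/dy 0.010226788745702934 resid 0.000724853832960706
p [0.4112 0.1997 0.1608] yaw 2.81 tz [-0.024  -0.0024 -0.9997] F [-0.35  0.46 -0.61] M [-0.094  0.006  0.016] w 0.0154 t 7.2
rod x at tcp y 0.41121673079393856 rod top z at tcp y 0.17884334751619288 at tip y 0.18078643737787642
[[0.41013933 0.23637996 0.182     ]]
58 [0.39976644 0.30182084 0.17272658] [0.41170224 0.38627389 0.18267963]
tip 321 104 [0.40615683 0.38627389 0.17701694]
scene dz/dy [-0.00227826  0.1795051 ] dx/dy [-0.04751737  0.42288993]
```

```bash
python3 - <<'E'
from rk import *
w=world(-.0037,-.25);print(w)
plan((*w,.11),6.8,8)
# tank estimate from scene
c=load('s6');P=cloud(c)
k=(P[...,2]>.098)&(P[...,2]<.107)&(P[...,0]>.58)&(P[...,0]<.8)&(P[...,1]>-.1)&(P[...,1]<.12)
ys,xs=np.nonzero(k);print(len(xs));q=P[k];print(cv2.minAreaRect((q[:,:2]*1000).astype(np.float32)))
E
```

```text
[ 0.51244402 -0.03335675]
pose [0.4112 0.1997 0.1608] yaw 2.81 tilt [-0.024  -0.0024 -0.9997] d [ 0.1012 -0.2331 -0.0508] dyaw 3.99 t 7.2 w 0.0154
[0.0112, 0.0297, 0.0064, -0.4983]
[0.0109, 0.0298, 0.0064, -0.4983]
[0.0107, 0.0299, 0.0064, -0.4983]
[0.0104, 0.03, 0.0064, -0.4983]
[0.0102, 0.0301, 0.0064, -0.4983]
[0.0099, 0.0302, 0.0064, -0.4983]
[0.0096, 0.0303, 0.0064, -0.4983]
[0.0094, 0.0303, 0.0064, -0.4983]
168
((671.1515502929688, 3.18603515625), (133.5692596435547, 92.64602661132812), 85.64334869384766)
```

send_rows:
  increments:
    - [[0.005, 0.015, 0, -0.4], [0.01, 0.03, 0, -0.5], [0.012, 0.035, 0, -0.5], [0.012, 0.035, 0.005, -0.5], [0.012, 0.035, 0.01, -0.5], [0.012, 0.03, 0.012, -0.5], [0.01, 0.02, 0.01, -0.5], [0.005, 0.008, 0.005, -0.4]]

```text
clock: 8.0
eef_pos: [0.5049, -0.0166, 0.1163]
tool_rot: [0.998, 0.054, -0.011, 0.001]
ft_force: [-0.1, 0.1, -1.1]
grip_width: 0.0153
```

```bash
python3 - <<'E'
from rk import *
viewer.camera('side');viewer.camera('side')
st()
w=world(-.0037,-.25)
plan((*w,.036),6.8,6)
E
```

```text
p [ 0.5045 -0.0154  0.1164] yaw 6.28 tz [-0.0231 -0.0032 -0.9997] F [-0.39 -0.14 -1.16] M [-0.069 -0.037 -0.03 ] w 0.0153 t 8.1
pose [ 0.5045 -0.0154  0.1164] yaw 6.28 tilt [-0.0231 -0.0032 -0.9997] d [ 0.0079 -0.018  -0.0804] dyaw 0.52 t 8.1 w 0.0153
[0.001, 0.0031, 0.0134, -0.0859]
[0.001, 0.0031, 0.0134, -0.0859]
[0.001, 0.0031, 0.0134, -0.0859]
[0.001, 0.0031, 0.0134, -0.0859]
[0.001, 0.0031, 0.0134, -0.0859]
[0.001, 0.0031, 0.0134, -0.0859]
```

send_rows:
  increments:
    - [[0.001, 0.006, 0.005, 0], [0.001, 0.006, 0.012, -0.1], [0.002, 0.004, 0.015, -0.1], [0.002, 0, 0.015, -0.1], [0.001, 0, 0.014, -0.1], [0.001, 0, 0.01, -0.1], [0.001, 0, 0.005, 0], [0, 0, 0, 0]]

```text
clock: 8.9
eef_pos: [0.512, -0.0267, 0.0366]
tool_rot: [0.998, 0.064, -0.011, 0.0]
ft_force: [0.8, -0.1, -0.5]
grip_width: 0.0155
```

```bash
python3 - <<'E'
from rk import *
viewer.camera('side')
c=grab('side','d8');s=grab('scene','s8')
st()
w=world(-.0037,-.25)
plan((*w,.036),6.8,2)
im=cv2.imread('pics/s8.png');cv2.imwrite('pics/s8c.png',cv2.resize(im[120:280,200:380],None,fx=4,fy=3.7,interpolation=cv2.INTER_CUBIC))
im=cv2.imread('pics/d8.png');cv2.imwrite('pics/d8c.png',cv2.resize(im[170:310,270:410],None,fx=4,fy=4,interpolation=cv2.INTER_CUBIC))
E
```

```text
p [ 0.513  -0.027   0.0378] yaw 7.27 tz [-0.02   -0.0024 -0.9998] F [-0.42 -0.12 -0.56] M [-0.084 -0.048 -0.02 ] w 0.0153 t 9.05
pose [ 0.513  -0.027   0.0378] yaw 7.27 tilt [-0.02   -0.0024 -0.9998] d [-0.0005 -0.0064 -0.0018] dyaw -0.47 t 9.05 w 0.0153
[-0.0007, 0.0031, 0.0009, 0.234]
[-0.0007, 0.0031, 0.0009, 0.234]
```

View pics/s8c.png

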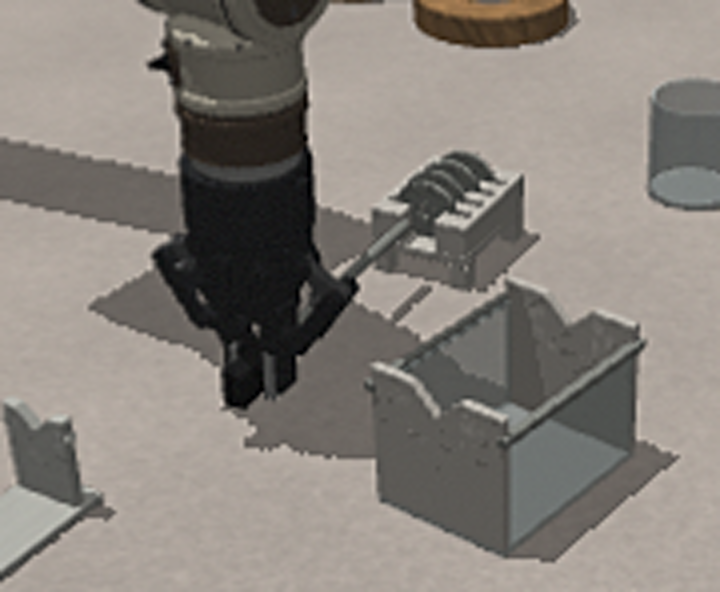

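View pics/d8c.png

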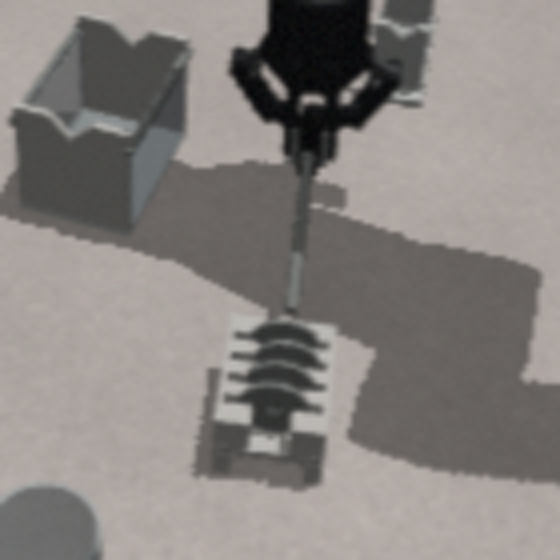

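```bash
cat >> rk.py <<'E'
def tip():
    o=bot.get_obs();p=np.array(o['eef_pos']);T=toolax();yaw=np.arctan2(T[1,0],T[0,0])+np.radians(.1)
    d=np.array([-np.sin(yaw),np.cos(yaw)])
    pitch=T[:2,2]@d+.008
    base=p[:2]-.014*T[:2,2]
    t=rack(np.array([*(base+.19*d),0]));b=rack(np.array([*base,0]))
    print('TIP rack mm x %.2f y %.2f z %.2f | at first-disc x %.2f z %.2f | yaw err %.2f pitch %.4f'%(t[0]*1e3,t[1]*1e3,(p[2]+.0138+.19*pitch)*1e3, np.interp(-.027,[b[1],t[1]],[b[0],t[0]])*1e3,(p[2]+.0138+pitch*(-.027-b[1]))*1e3,np.degrees(yaw)-6.85,pitch),'F',np.array(o['ft_force']).round(1),'M',np.array(o['ft_torque']).round(2),'w',round(o['grip_width'],4),'p',p.round(4),'t',round(o['clock'],2))
E
python3 -c "
from rk import *
tip()"
```

```text
TIP rack mm x -3.85 y -53.75 z 53.16 | at first-disc x -3.85 z 53.38 | yaw err 0.52 pitch 0.0082 F [-0.4 -0.1 -0.6] M [-0.08 -0.05 -0.02] w 0.0153 p [ 0.513  -0.027   0.0378] t 9.05
```

```bash
python3 - <<'E'
from rk import *
for t in ('s8','d8'):
    c=load(t);P=cloud(c);Q=rack(P)
    k=(Q[...,1]>-.13)&(Q[...,1]<-.055)&(Q[...,2]>.035)&(Q[...,2]<.075)&(abs(Q[...,0])<.02)
    q=Q[k]; 
    A=np.c_[q[:,1]+.09,np.ones(len(q))]
    print(t,len(q),'x fit',np.linalg.lstsq(A,q[:,0],rcond=None)[0].round(4),'z',np.linalg.lstsq(A,q[:,2],rcond=None)[0].round(4),'zmax',np.percentile(q[:,2],90))
    k=(abs(Q[...,0])<.045)&(Q[...,2]>.051)&(Q[...,2]<.057)&(abs(Q[...,1])<.055)&((abs(Q[...,0])>.02))
    q=Q[k];print('rack top',np.median(q[:,2]),cv2.minAreaRect((q[:,:2]*1000).astype(np.float32)))
E
```

```text
s8 64 x fit [-0.0088 -0.0014] z [0.0196 0.0559] zmax 0.05859276528948352
rack top 0.05422188351652896 ((0.542388916015625, -3.34527587890625), (94.52265167236328, 75.00135040283203), 89.24938201904297)
d8 66 x fit [-0.0157 -0.0064] z [0.0006 0.0542] zmax 0.05642303858310849
rack top 0.05281637325164856 ((-2.5170631408691406, 1.636260986328125), (93.52465057373047, 71.9747314453125), 89.84427642822266)
```

send_rows:
  increments:
    - [[-0.0005, 0, 0.0007, 0.2], [-0.0005, 0, 0.0007, 0.2], [-0.0003, 0, 0.0006, 0.1], [0, 0, 0, 0], [0, 0, 0, 0], [0, 0, 0, 0], [0, 0, 0, 0], [0, 0, 0, 0]]

```text
clock: 9.85
eef_pos: [0.5133, -0.0274, 0.038]
tool_rot: [0.998, 0.058, -0.008, 0.001]
ft_force: [0.1, -0.1, -1.1]
grip_width: 0.0152
```

```bash
python3 -c "
from rk import *
tip()"
```

```text
TIP rack mm x -1.75 y -54.21 z 53.16 | at first-disc x -1.75 z 53.35 | yaw err -0.05 pitch 0.0072 F [ 0.1 -0.1 -1.1] M [-0.09 -0.02 -0.08] w 0.0152 p [ 0.5133 -0.0274  0.038 ] t 9.85
```

send_rows:
  increments:
    - [[-0.0015, 0, 0.002, 0], [0, 0, 0, 0], [0, 0, 0, 0], [0, 0, 0, 0], [0, 0, 0, 0], [0, 0, 0, 0], [0, 0, 0, 0], [0, 0, 0, 0]]

```text
clock: 10.65
eef_pos: [0.5116, -0.0276, 0.0357]
tool_rot: [0.998, 0.058, -0.008, 0.001]
ft_force: [0.4, -0.2, -0.5]
grip_width: 0.0151
```

```bash
python3 -c "
from rk import *
tip()"
```

```text
TIP rack mm x -3.52 y -54.21 z 50.85 | at first-disc x -3.52 z 51.04 | yaw err -0.05 pitch 0.0073 F [ 0.4 -0.2 -0.5] M [-0.02 -0.    0.01] w 0.0151 p [ 0.5116 -0.0276  0.0357] t 10.65
```

send_rows:
  increments:
    - [[0, -0.004, 0, 0], [0, -0.005, 0, 0], [0, -0.005, 0, 0], [0, -0.004, 0, 0], [0, -0.001, 0, 0], [0, 0, 0, 0], [0, 0, 0, 0], [0, 0, 0, 0]]

```text
clock: 11.45
eef_pos: [0.5091, -0.0065, 0.0357]
tool_rot: [0.998, 0.059, -0.008, 0.001]
ft_force: [-0.8, -0.1, -0.7]
grip_width: 0.0151
```

```bash
python3 -c "
from rk import *
tip()"
```

```text
TIP rack mm x -3.66 y -32.92 z 50.91 | at first-disc x -3.66 z 50.96 | yaw err 0.01 pitch 0.0074 F [-0.8 -0.1 -0.7] M [-0.11 -0.06 -0.03] w 0.0151 p [ 0.5091 -0.0065  0.0357] t 11.45
```

send_rows:
  increments:
    - [[0, -0.001, 0, 0], [0, -0.001, 0, 0], [0, -0.001, 0, 0], [0, -0.001, 0, 0], [0, -0.001, 0, 0], [0, -0.001, 0, 0], [0, 0, 0, 0], [0, 0, 0, 0]]

```text
clock: 12.25
eef_pos: [0.5084, -0.0004, 0.0357]
tool_rot: [0.998, 0.059, -0.008, 0.001]
ft_force: [-0.6, -0.3, -2.5]
grip_width: 0.0151
```

```bash
python3 -c "
from rk import *
tip()"
```

```text
TIP rack mm x -3.49 y -26.79 z 50.88 | at first-disc x -3.49 z 50.87 | yaw err -0.03 pitch 0.0073 F [-0.6 -0.3 -2.5] M [-0.06 -0.04 -0.01] w 0.0151 p [ 5.084e-01 -4.000e-04  3.570e-02] t 12.25
```

send_rows:
  increments:
    - [[0, -0.0015, 0, 0], [0, -0.0015, 0, 0], [0, -0.0015, 0, 0], [0, -0.0015, 0, 0], [0, -0.0015, 0, 0], [0, -0.0015, 0, 0], [0, 0, 0, 0], [0, 0, 0, 0]]

```text
clock: 13.05
eef_pos: [0.5072, 0.0095, 0.0357]
tool_rot: [0.998, 0.059, -0.008, 0.001]
ft_force: [-0.1, 0.0, -0.7]
grip_width: 0.0154
```

```bash
python3 -c "
from rk import *
tip()
im=grab('scene','s9')['image'][:,:,::-1];cv2.imwrite('pics/s9c.png',cv2.resize(im[140:220,270:360],None,fx=7,fy=7,interpolation=cv2.INTER_CUBIC))"
```

```text
TIP rack mm x -3.49 y -16.86 z 50.89 | at first-disc x -3.49 z 50.82 | yaw err -0.02 pitch 0.0073 F [-0.1  0.  -0.7] M [-0.09 -0.04 -0.01] w 0.0154 p [0.5072 0.0095 0.0357] t 13.05
```

View pics/s9c.png

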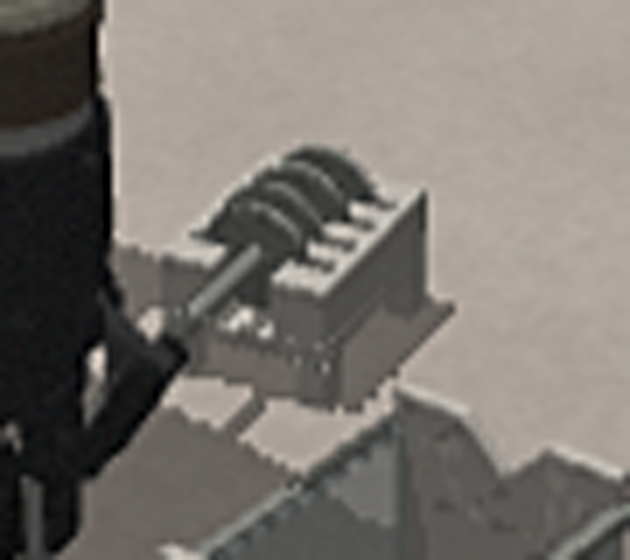

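The rod is through disc 1 with no force. Next I shift to disc 2's hole at −5.7 mm, then probe.

send_rows:
  increments:
    - [[-0.0016, 0, 0, 0], [0, 0, 0, 0], [0, 0, 0, 0], [0, 0, 0, 0], [0, -0.0015, 0, 0], [0, -0.0015, 0, 0], [0, 0, 0, 0], [0, 0, 0, 0]]

```text
clock: 13.9
eef_pos: [0.5052, 0.0123, 0.0358]
tool_rot: [0.998, 0.058, -0.008, 0.001]
ft_force: [0.3, 0.0, -1.6]
grip_width: 0.0155
```

```bash
python3 -c "
from rk import *
tip()"
```

```text
TIP rack mm x -5.10 y -13.83 z 50.95 | at first-disc x -5.12 z 50.85 | yaw err -0.05 pitch 0.0073 F [ 0.3  0.  -1.6] M [-0.1  -0.04 -0.06] w 0.0155 p [0.5052 0.0123 0.0358] t 13.9
```

send_rows:
  increments:
    - [[0, -0.001, 0, 0], [0, -0.001, 0, 0], [0, -0.001, 0, 0], [0, -0.001, 0, 0], [0, -0.001, 0, 0], [0, -0.001, 0, 0], [0, 0, 0, 0], [0, 0, 0, 0]]

```text
clock: 14.7
eef_pos: [0.5044, 0.0189, 0.0357]
tool_rot: [0.998, 0.059, -0.008, 0.001]
ft_force: [0.0, 0.6, -1.3]
grip_width: 0.0153
```

```bash
python3 -c "
from rk import *
tip()"
```

```text
TIP rack mm x -5.12 y -7.18 z 50.92 | at first-disc x -5.13 z 50.78 | yaw err -0.04 pitch 0.0073 F [ 0.   0.6 -1.3] M [-0.12 -0.07 -0.01] w 0.0153 p [0.5044 0.0189 0.0357] t 14.7
```

send_rows:
  increments:
    - [[0, -0.0015, 0, 0], [0, -0.0015, 0, 0], [0, -0.0015, 0, 0], [0, -0.0015, 0, 0], [0, -0.0015, 0, 0], [0, 0, 0, 0], [0.0016, 0, 0, 0], [0, 0, 0, 0]]

```text
clock: 15.5
eef_pos: [0.5051, 0.0273, 0.0357]
tool_rot: [0.998, 0.059, -0.008, 0.001]
ft_force: [-0.4, -0.3, -0.8]
grip_width: 0.0154
```

```bash
python3 -c "
from rk import *
tip()"
```

```text
TIP rack mm x -3.45 y 1.06 z 50.91 | at first-disc x -3.46 z 50.70 | yaw err -0.03 pitch 0.0073 F [-0.4 -0.3 -0.8] M [-0.09  0.01  0.03] w 0.0154 p [0.5051 0.0273 0.0357] t 15.5
```

send_rows:
  increments:
    - [[0, -0.0015, 0, 0], [0, -0.0015, 0, 0], [0, -0.001, 0, 0], [0, -0.001, 0, 0], [0, -0.001, 0, 0], [0, -0.001, 0, 0], [0, -0.001, 0, 0], [0, 0, 0, 0]]

```text
clock: 16.3
eef_pos: [0.504, 0.0359, 0.0356]
tool_rot: [0.998, 0.059, -0.008, 0.001]
ft_force: [-0.0, -0.6, -1.5]
grip_width: 0.0151
```

```bash
python3 -c "
from rk import *
tip()"
```

```text
TIP rack mm x -3.49 y 9.74 z 50.84 | at first-disc x -3.51 z 50.57 | yaw err -0.03 pitch 0.0074 F [-0.  -0.6 -1.5] M [-0.1  -0.03  0.02] w 0.0151 p [0.504  0.0359 0.0356] t 16.3
```

send_rows:
  increments:
    - [[0, -0.0015, 0, 0], [0, -0.0015, 0, 0], [0, -0.0015, 0, 0], [0, -0.0015, 0, 0], [0, -0.0015, 0, 0], [0, 0, 0, 0], [0.0019, 0, 0, 0], [0, 0, 0, 0]]

```text
clock: 17.1
eef_pos: [0.5051, 0.0443, 0.0356]
tool_rot: [0.998, 0.059, -0.008, 0.001]
ft_force: [-0.4, 0.6, -0.5]
grip_width: 0.0153
```

```bash
python3 -c "
from rk import *
tip()"
```

```text
TIP rack mm x -1.47 y 17.98 z 50.81 | at first-disc x -1.49 z 50.48 | yaw err -0.02 pitch 0.0073 F [-0.4  0.6 -0.5] M [-0.07 -0.05  0.01] w 0.0153 p [0.5051 0.0443 0.0356] t 17.1
```

send_rows:
  increments:
    - [[0, -0.0015, 0, 0], [0, -0.0015, 0, 0], [0, -0.001, 0, 0], [0, -0.001, 0, 0], [0, -0.001, 0, 0], [0, -0.001, 0, 0], [0, -0.001, 0, 0], [0, -0.001, 0, 0]]

```text
clock: 17.9
eef_pos: [0.5039, 0.0538, 0.0356]
tool_rot: [0.998, 0.059, -0.008, 0.001]
ft_force: [-0.1, -0.6, -0.7]
grip_width: 0.0152
```

```bash
python3 -c "
from rk import *
tip()"
```

```text
TIP rack mm x -1.43 y 27.54 z 50.75 | at first-disc x -1.47 z 50.35 | yaw err -0.04 pitch 0.0073 F [-0.1 -0.6 -0.7] M [-0.09  0.02  0.04] w 0.0152 p [0.5039 0.0538 0.0356] t 17.9
```

send_rows:
  increments:
    - [[0, -0.001, 0, 0], [0, -0.0015, 0, 0], [0, -0.0025, 0, 0], [0, -0.003, 0, 0], [0, -0.003, 0, 0], [0, -0.003, 0, 0], [0, -0.003, 0, 0], [0, -0.001, 0, 0]]

```text
clock: 18.7
eef_pos: [0.5015, 0.0735, 0.0356]
tool_rot: [0.998, 0.059, -0.008, 0.001]
ft_force: [0.1, -0.3, -1.4]
grip_width: 0.0153
```

```bash
python3 -c "
from rk import *
tip()"
```

```text
TIP rack mm x -1.48 y 47.36 z 50.76 | at first-disc x -1.52 z 50.21 | yaw err -0.03 pitch 0.0074 F [ 0.1 -0.3 -1.4] M [-0.11 -0.03  0.01] w 0.0153 p [0.5015 0.0735 0.0356] t 18.7
```

send_rows:
  increments:
    - [[0, -0.002, 0, 0], [0, -0.003, 0, 0], [0, -0.003, 0, 0], [0, -0.003, 0, 0], [0, -0.003, 0, 0], [0, -0.003, 0, 0], [0, -0.001, 0, 0], [0, 0, 0, 0]]

```text
clock: 19.5
eef_pos: [0.4992, 0.0932, 0.0355]
tool_rot: [0.998, 0.059, -0.008, 0.001]
ft_force: [-0.6, 0.3, -0.1]
grip_width: 0.015
```

```bash
python3 -c "
from rk import *
tip()
for n in ('scene','side','wrist'): grab(n,n+'10')
im=cv2.imread('pics/scene10.png');cv2.imwrite('pics/s10c.png',cv2.resize(im[130:230,260:370],None,fx=6,fy=5.5,interpolation=cv2.INTER_CUBIC))
im=cv2.imread('pics/side10.png');cv2.imwrite('pics/d10c.png',cv2.resize(im[220:310,290:390],None,fx=6,fy=6,interpolation=cv2.INTER_CUBIC))"
```

```text
TIP rack mm x -1.54 y 67.25 z 50.72 | at first-disc x -1.55 z 50.02 | yaw err -0.01 pitch 0.0074 F [-0.6  0.3 -0.1] M [-0.07  0.05  0.03] w 0.015 p [0.4992 0.0932 0.0355] t 19.5
```

View pics/s10c.png

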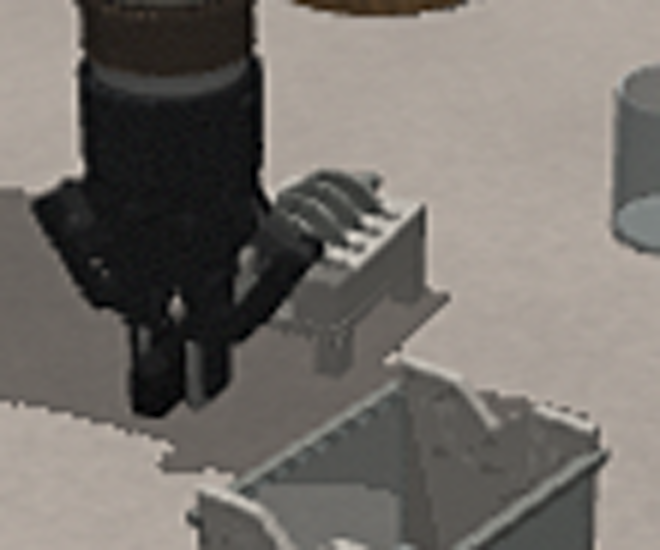

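View pics/d10c.png

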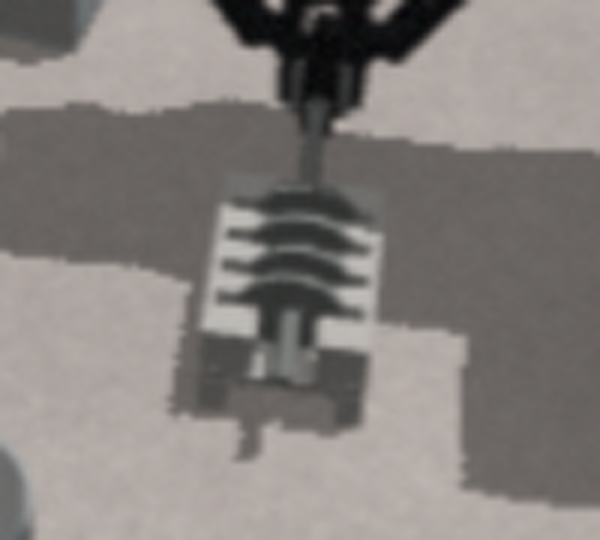

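View pics/wrist10.png

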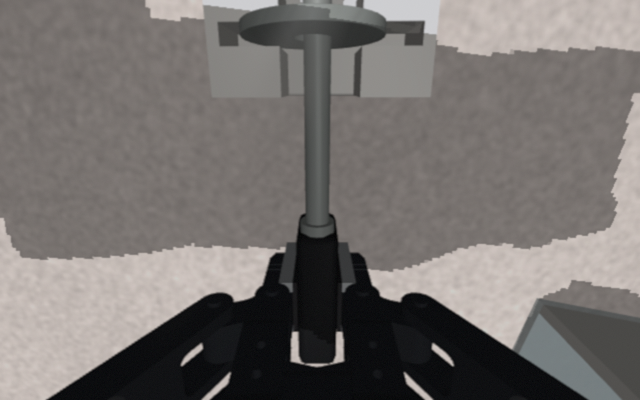

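All four discs are threaded: the side view shows the rod at crop (290,345) well past the last disc, and the wrist view shows it entering the first at (317,25). Lifting gently.

send_rows:
  increments:
    - [[0, 0, -0.0015, 0], [0, 0, -0.0015, 0], [0, 0, -0.002, 0], [0, 0, -0.003, 0], [0, 0, -0.004, 0], [0, 0, -0.004, 0], [0, 0, -0.003, 0], [0, 0, 0, 0]]

```text
clock: 20.45
eef_pos: [0.4989, 0.092, 0.0555]
tool_rot: [0.998, 0.058, -0.009, 0.002]
ft_force: [-0.1, 0.8, -2.7]
grip_width: 0.0149
```

```bash
python3 -c "
from rk import *
tip()
"
```

```text
TIP rack mm x -1.66 y 66.10 z 70.44 | at first-disc x -1.80 z 69.90 | yaw err -0.09 pitch 0.0057 F [-0.1  0.8 -2.7] M [-0.27 -0.08 -0.04] w 0.0149 p [0.4989 0.092  0.0555] t 20.45
```

send_rows:
  increments:
    - [[0, 0, -0.005, 0], [0, 0, -0.01, 0], [0, 0, -0.015, 0], [0, 0, -0.018, 0], [0, 0, -0.018, 0], [0, 0, -0.012, 0], [0, 0, -0.005, 0], [0, 0, 0, 0]]

```text
clock: 21.25
eef_pos: [0.5002, 0.0924, 0.1454]
tool_rot: [0.998, 0.058, -0.008, 0.002]
ft_force: [-0.1, -0.1, -3.7]
grip_width: 0.0153
```

```bash
python3 - <<'E'
from rk import *
viewer.camera('side')
tip()
for n in ('scene','side','wrist'): grab(n,n+'11')
a=cv2.resize(cv2.imread('pics/scene11.png')[80:250,230:380],(600,600*170//150)[:2],interpolation=cv2.INTER_CUBIC)
cv2.imwrite('pics/s11c.png',cv2.resize(a,(500,560)))
c=load('side11');im=cv2.imread('pics/side11.png');cv2.imwrite('pics/d11c.png',cv2.resize(im[150:330,240:400],(533,600),interpolation=cv2.INTER_CUBIC))
# rack empty? and tank fit
for t in ('scene11','side11','wrist11'):
    c=load(t);P=cloud(c)
    k=(P[...,2]>.099)&(P[...,2]<.107)&(P[...,0]>.60)&(P[...,0]<.76)&(P[...,1]>-.09)&(P[...,1]<.1)
    q=P[k]
    if len(q)>20: print(t,len(q),cv2.minAreaRect((q[:,:2]*1000).astype(np.float32)),np.median(q[:,2]))
E
```

```text
TIP rack mm x -0.54 y 66.36 z 159.90 | at first-disc x -0.66 z 159.36 | yaw err -0.07 pitch 0.0058 F [ 0.9  0.6 -3.1] M [-0.29 -0.15 -0.03] w 0.0153 p [0.5    0.0924 0.145 ] t 21.3
scene11 153 ((671.0663452148438, 1.9804458618164062), (132.85110473632812, 92.67505645751953), 85.61288452148438) 0.10231778527059998
side11 60 ((668.390625, 5.207801818847656), (133.37599182128906, 89.50747680664062), 85.20899963378906) 0.10091638188980312
wrist11 802 ((665.9857177734375, 65.51091003417969), (7.408674240112305, 73.32555389404297), 85.13484191894531) 0.10215069038096536
```

View pics/s11c.png

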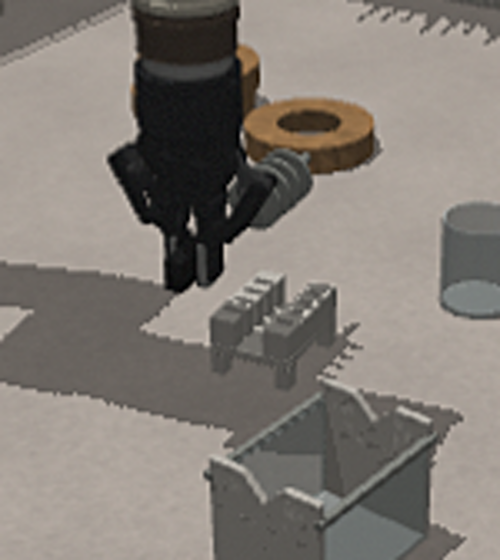

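View pics/d11c.png

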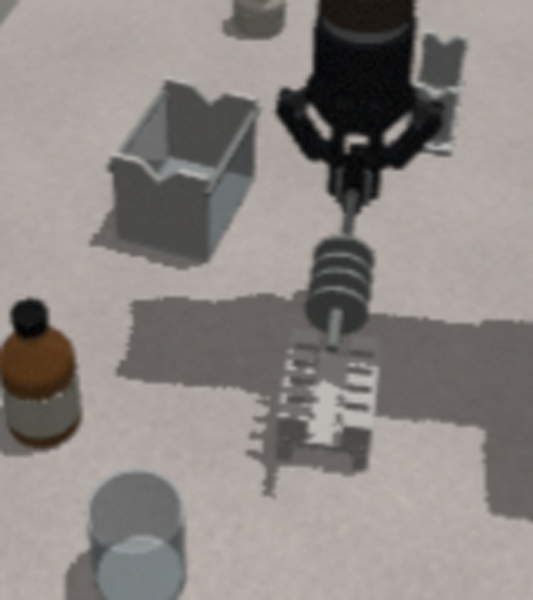

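View pics/wrist11.png

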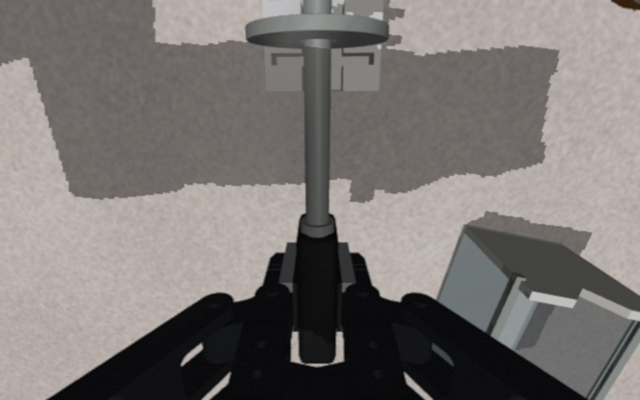

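All four discs hang on the rod and the rack is empty (scene crop (270,320)). The rod carries −3 N, as expected. The tank centre is about (0.670, 0.004) with yaw about −4.8°. I'll move over with gentle ramps.

```bash
python3 - <<'E'
from rk import *
plan((.6607,-.104,.155),-4.9,12)
E
```

```text
pose [0.4989 0.0922 0.1435] yaw 6.68 tilt [-0.0205 -0.005  -0.9998] d [ 0.1618 -0.1962  0.0115] dyaw -11.58 t 21.45 w 0.0152
[0.0115, 0.0178, -0.001, 0.9646]
[0.0118, 0.0176, -0.001, 0.9646]
[0.0121, 0.0174, -0.001, 0.9646]
[0.0124, 0.0172, -0.001, 0.9646]
[0.0127, 0.017, -0.001, 0.9646]
[0.0129, 0.0168, -0.001, 0.9646]
[0.0132, 0.0166, -0.001, 0.9646]
[0.0135, 0.0163, -0.001, 0.9646]
[0.0138, 0.0161, -0.001, 0.9646]
[0.014, 0.0159, -0.001, 0.9646]
[0.0143, 0.0156, -0.001, 0.9646]
[0.0146, 0.0154, -0.001, 0.9646]
```

send_rows:
  increments:
    - [[0.003, 0.004, -0.004, 0.3], [0.006, 0.009, -0.004, 0.8], [0.009, 0.013, -0.004, 1.2], [0.011, 0.016, -0.003, 1.2], [0.012, 0.017, -0.002, 1.2], [0.012, 0.017, -0.001, 1.2], [0.013, 0.017, -0.001, 1.2], [0.013, 0.017, -0.001, 1.2]]

```text
clock: 22.25
eef_pos: [0.5887, -0.0228, 0.162]
tool_rot: [1.0, -0.02, -0.011, 0.004]
ft_force: [0.7, 1.6, -2.6]
grip_width: 0.015
```

```bash
python3 - <<'E'
from rk import *
st()
plan((.6607,-.104,.155),-4.9,7)
E
```

```text
p [ 0.5887 -0.0228  0.162 ] yaw -2.27 tz [-0.0229 -0.0072 -0.9997] F [ 0.67  1.55 -2.63] M [-0.283 -0.041 -0.006] w 0.015 t 22.25
pose [ 0.5887 -0.0228  0.162 ] yaw -2.27 tilt [-0.0229 -0.0072 -0.9997] d [ 0.072  -0.0812 -0.007 ] dyaw -2.63 t 22.25 w 0.015
[0.0107, 0.0112, 0.001, 0.3764]
[0.0108, 0.0111, 0.001, 0.3764]
[0.0109, 0.011, 0.001, 0.3764]
[0.011, 0.011, 0.001, 0.3764]
[0.011, 0.0109, 0.001, 0.3764]
[0.0111, 0.0108, 0.001, 0.3764]
[0.0112, 0.0108, 0.001, 0.3764]
```

send_rows:
  increments:
    - [[0.012, 0.015, 0, 0.5], [0.011, 0.013, 0, 0.4], [0.01, 0.012, 0, 0.3], [0.009, 0.011, 0, 0.2], [0.008, 0.009, 0, 0], [0.006, 0.006, 0, 0], [0.003, 0.003, 0, 0], [0, 0, 0, 0]]

```text
clock: 23.05
eef_pos: [0.6512, -0.1133, 0.1596]
tool_rot: [0.999, -0.042, -0.01, 0.006]
ft_force: [-0.3, 0.5, -2.6]
grip_width: 0.0153
```

```bash
python3 - <<'E'
from rk import *
viewer.camera('side');viewer.camera('side')
for n in ('scene','side','wrist'): grab(n,n+'12')
plan((.6607,-.104,.155),-4.9,1);st()
a=cv2.imread('pics/scene12.png')[110:310,210:410];cv2.imwrite('pics/s12c.png',cv2.resize(a,(600,600),interpolation=cv2.INTER_CUBIC))
for t in ('scene12','side12','wrist12'):
    c=load(t);P=cloud(c)
    k=(P[...,2]>.099)&(P[...,2]<.107)&(P[...,0]>.60)&(P[...,0]<.76)&(P[...,1]>-.075)&(P[...,1]<.085)
    q=P[k]
    if len(q)>20: print(t,len(q),cv2.minAreaRect((q[:,:2]*1000).astype(np.float32)),np.median(q[:,2]))
E
```

```text
pose [ 0.6506 -0.1116  0.1601] yaw -4.72 tilt [-0.0209 -0.01   -0.9997] d [ 0.0101  0.0076 -0.0051] dyaw -0.18 t 23.3 w 0.0153
[0.0095, -0.0084, 0.0051, 0.1848]
p [ 0.6506 -0.1116  0.1601] yaw -4.72 tz [-0.0209 -0.01   -0.9997] F [-0.82  0.14 -2.83] M [-0.315  0.016  0.003] w 0.0153 t 23.3
scene12 152 ((671.7674560546875, 2.0622940063476562), (132.77232360839844, 94.94283294677734), 84.84581756591797) 0.10215490387153409
side12 45 ((669.2006225585938, 4.8768310546875), (129.6040496826172, 88.59849548339844), 85.84477233886719) 0.1005272742673633
wrist12 1168 ((666.021240234375, -57.2902946472168), (6.226299285888672, 91.98197174072266), 85.196533203125) 0.10234395646236275
```

View pics/s12c.png

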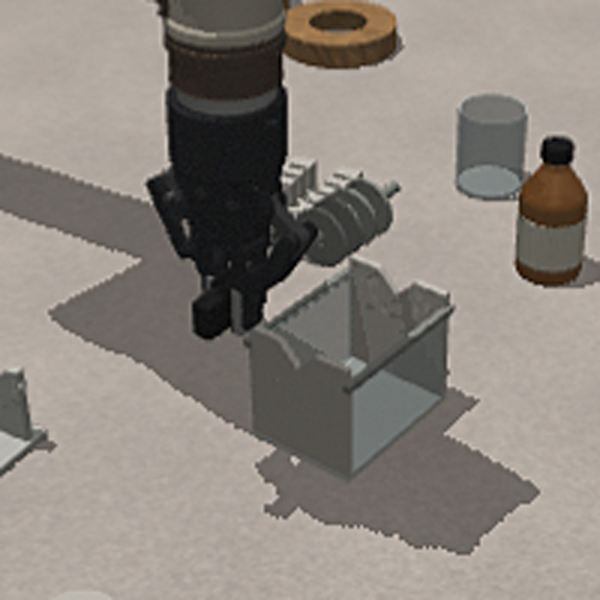

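View pics/wrist12.png

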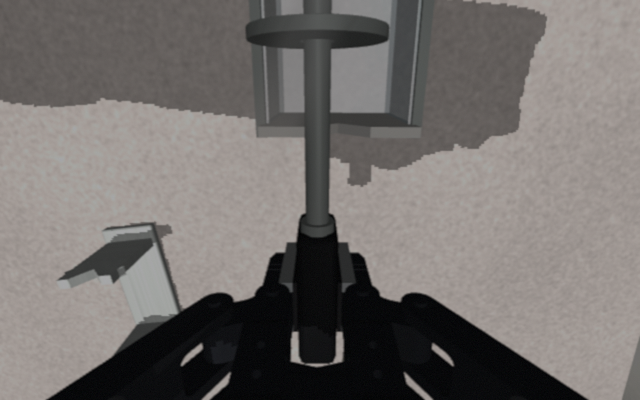

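The wrist view shows the near end plate at rows 115–137, columns 257–420. It measures 6.2 × 92.0 mm, which matches its real size. From it the tank centre is (0.6711, 0.0035) with yaw −4.8°. I'll align and descend part-way.

send_rows:
  increments:
    - [[0.003, -0.002, 0.002, 0.1], [0.004, -0.003, 0.005, 0], [0.003, -0.003, 0.008, 0], [0.001, 0, 0.01, 0], [0, 0, 0.01, 0], [0, 0, 0.006, 0], [0, 0, 0.002, 0], [0, 0, 0, 0]]

```text
clock: 24.1
eef_pos: [0.661, -0.102, 0.1116]
tool_rot: [0.999, -0.04, -0.012, 0.005]
ft_force: [1.1, 0.1, -2.6]
grip_width: 0.0154
```

```bash
cat > tk.py <<'E'
from rk import *
TC=np.array([.6711,.0035]);TY=np.radians(-4.8);tx=np.array([np.cos(TY),np.sin(TY)]);ty=np.array([-np.sin(TY),np.cos(TY)])
def rod():
    o=bot.get_obs();p=np.array(o['eef_pos']);T=toolax();yaw=np.arctan2(T[1,0],T[0,0])+np.radians(.1)
    d=np.array([-np.sin(yaw),np.cos(yaw)]);pitch=T[:2,2]@d+.008
    b=p[:2]-.014*T[:2,2];e=b+.19*d
    f=lambda q:((q-TC)@tx*1e3,(q-TC)@ty*1e3)
    print('grip tank x %.1f y %.1f'%f(b),'tip x %.1f y %.1f'%f(e),'z grip %.1f tip %.1f pitch %.4f'%((p[2]+.0138)*1e3,(p[2]+.0138+.19*pitch)*1e3,pitch));st()
E
python3 -c "
from tk import *
rod();viewer.camera('side');rod()"
```

```text
grip tank x -0.9 y -105.8 tip x -1.8 y 84.2 z grip 125.4 tip 124.8 pitch -0.0033
p [ 0.661  -0.102   0.1116] yaw -4.65 tz [-0.0239 -0.0094 -0.9997] F [ 1.14  0.11 -2.62] M [-0.268  0.016  0.003] w 0.0154 t 24.1
grip tank x -0.8 y -105.8 tip x -1.7 y 84.2 z grip 125.6 tip 125.0 pitch -0.0033
p [ 0.6611 -0.102   0.1118] yaw -4.65 tz [-0.0236 -0.0095 -0.9997] F [-0.86  0.23 -2.95] M [-0.231  0.02   0.005] w 0.0152 t 24.15
```

send_rows:
  increments:
    - [[0.0015, 0.001, 0.002, 0.2], [0, 0, 0.004, 0], [0, 0, 0.005, 0], [0, 0, 0.005, 0], [0, 0, 0.004, 0], [0, 0, 0.002, 0], [0, 0, 0, 0], [0, 0, 0, 0]]

```text
clock: 24.95
eef_pos: [0.6628, -0.104, 0.0893]
tool_rot: [0.999, -0.043, -0.01, 0.005]
ft_force: [-0.1, -0.3, -2.8]
grip_width: 0.0148
```

```bash
python3 - <<'E'
from tk import *
rod()
for n in ('scene','side'): grab(n,n+'13')
a=cv2.imread('pics/scene13.png')[150:290,250:390];cv2.imwrite('pics/s13c.png',cv2.resize(a,(600,600),interpolation=cv2.INTER_CUBIC))
a=cv2.imread('pics/side13.png')[130:250,240:360];cv2.imwrite('pics/d13c.png',cv2.resize(a,(600,600),interpolation=cv2.INTER_CUBIC))
E
```

```text
grip tank x 1.0 y -107.7 tip x 1.0 y 82.3 z grip 103.1 tip 102.4 pitch -0.0037
p [ 0.6628 -0.104   0.0893] yaw -4.91 tz [-0.0211 -0.0099 -0.9997] F [-0.12 -0.32 -2.81] M [-0.31   0.06  -0.025] w 0.0148 t 24.95
```

View pics/s13c.png

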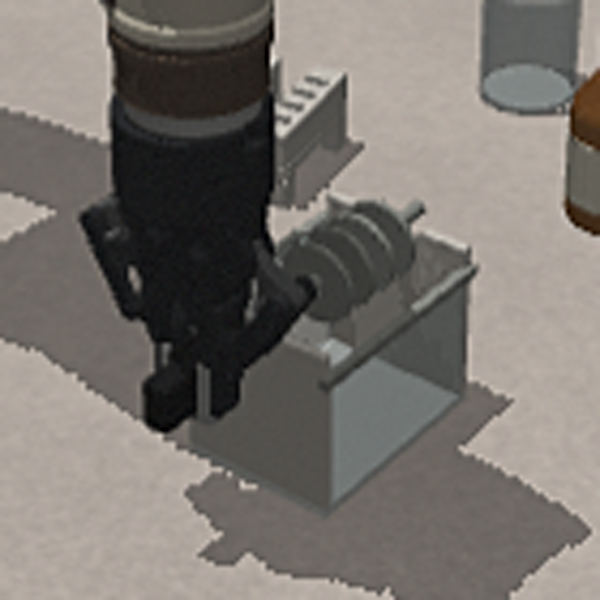

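View pics/d13c.png

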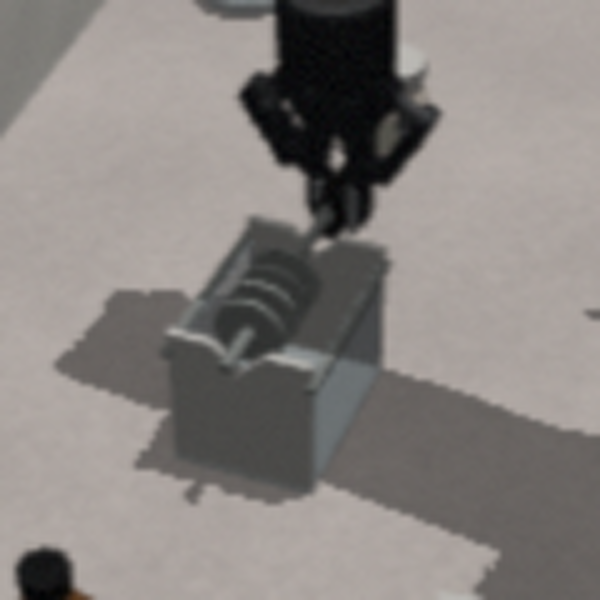

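The discs sit between the end plates and the tip crosses the far notch (side crop (235,350)). I'll descend slowly.

send_rows:
  increments:
    - [[-0.001, 0, 0.0015, 0], [0, 0, 0.0015, 0], [0, 0, 0.0015, 0], [0, 0, 0.0015, 0], [0, 0, 0.001, 0], [0, 0, 0.001, 0], [0, 0, 0, 0], [0, 0, 0, 0]]

```text
clock: 25.85
eef_pos: [0.662, -0.104, 0.0813]
tool_rot: [0.999, -0.043, -0.01, 0.005]
ft_force: [0.3, -0.1, -2.6]
grip_width: 0.015
```

```bash
python3 -c "
from tk import *
rod()"
```

```text
grip tank x 0.2 y -107.8 tip x 0.2 y 82.2 z grip 95.1 tip 94.4 pitch -0.0037
p [ 0.662  -0.104   0.0813] yaw -4.9 tz [-0.0198 -0.0101 -0.9998] F [ 0.35 -0.06 -2.61] M [-0.29  -0.017 -0.014] w 0.015 t 25.85
```

send_rows:
  increments:
    - [[0, 0, 0.001, 0], [0, 0, 0, 0], [0, 0, 0.001, 0], [0, 0, 0, 0], [0, 0, 0.001, 0], [0, 0, 0, 0], [0, 0, 0, 0], [0, 0, 0, 0]]

```text
clock: 26.65
eef_pos: [0.6621, -0.104, 0.0785]
tool_rot: [0.999, -0.043, -0.009, 0.005]
ft_force: [0.5, 0.4, -2.1]
grip_width: 0.0153
```

```bash
python3 -c "
from tk import *
rod()"
```

```text
grip tank x 0.3 y -107.7 tip x 0.3 y 82.3 z grip 92.3 tip 91.6 pitch -0.0035
p [ 0.6621 -0.104   0.0785] yaw -4.89 tz [-0.0192 -0.0099 -0.9998] F [ 0.47  0.4  -2.08] M [-0.232 -0.023  0.096] w 0.0153 t 26.65
```

send_rows:
  increments:
    - [[0, 0, 0.0007, 0], [0, 0, 0, 0], [0, 0, 0.0007, 0], [0, 0, 0, 0], [0, 0, 0, 0], [0, 0, 0, 0], [0, 0, 0, 0], [0, 0, 0, 0]]

```text
clock: 27.45
eef_pos: [0.6623, -0.104, 0.0779]
tool_rot: [0.999, -0.043, -0.009, 0.005]
ft_force: [0.0, -0.1, -1.8]
grip_width: 0.0152
```

```bash
python3 -c "
from tk import *
rod()"
```

```text
grip tank x 0.5 y -107.7 tip x 0.4 y 82.3 z grip 91.7 tip 91.1 pitch -0.0028
p [ 0.6623 -0.104   0.0779] yaw -4.88 tz [-0.0182 -0.0094 -0.9998] F [ 0.01 -0.14 -1.8 ] M [-0.15   0.097  0.078] w 0.0152 t 27.45
```

send_rows:
  increments:
    - [[0, 0, 0.0007, 0], [0, 0, 0, 0], [0, 0, 0.0007, 0], [0, 0, 0, 0], [0, 0, 0, 0], [0, 0, 0, 0], [0, 0, 0, 0], [0, 0, 0, 0]]

```text
clock: 28.25
eef_pos: [0.6624, -0.104, 0.0774]
tool_rot: [0.999, -0.042, -0.008, 0.005]
ft_force: [-1.1, 0.5, 0.1]
grip_width: 0.015
```

```bash
python3 -c "
from tk import *
rod()
for n in ('scene','side','wrist'): grab(n,n+'14')
a=cv2.imread('pics/side14.png')[130:250,240:360];cv2.imwrite('pics/d14c.png',cv2.resize(a,(600,600),interpolation=cv2.INTER_CUBIC))"
```

```text
grip tank x 0.5 y -107.7 tip x 0.4 y 82.3 z grip 91.2 tip 90.8 pitch -0.0024
p [ 0.6624 -0.104   0.0774] yaw -4.87 tz [-0.0174 -0.009  -0.9998] F [-1.1   0.52  0.09] M [-0.048  0.226  0.094] w 0.015 t 28.25
```

View pics/d14c.png

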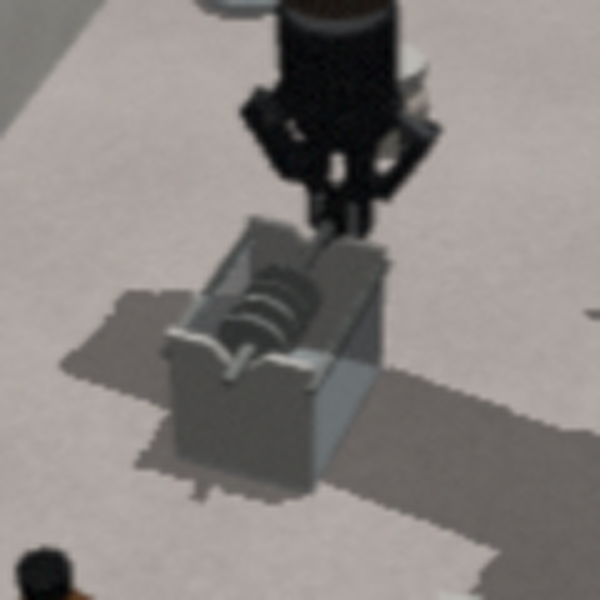

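View pics/wrist14.png

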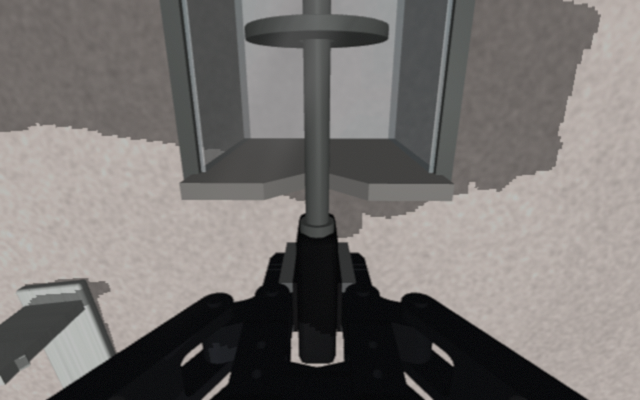

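The tank now carries the weight (Fz≈0, moment≈0). The rod sits in both notches and the discs hang between the plates. Releasing.

send_rows:
  increments:
    - [[0, 0, 0, 0], [0, 0, 0, 0], [0, 0, 0, 0], [0, 0, 0, 0], [0, 0, 0, 0], [0, 0, 0, 0], [0, 0, 0, 0], [0, 0, 0, 0]]
  hand: -0.2

```text
clock: 29.2
eef_pos: [0.664, -0.1038, 0.078]
tool_rot: [0.999, -0.043, -0.007, 0.005]
ft_force: [-0.4, 1.0, -0.1]
grip_width: 0.0513
```

```bash
python3 -c "
from tk import *
rod();grab('wrist','w15')"
```

```text
grip tank x 2.1 y -107.4 tip x 2.1 y 82.6 z grip 91.8 tip 91.4 pitch -0.0020
p [ 0.664  -0.1038  0.078 ] yaw -4.9 tz [-0.0138 -0.0089 -0.9999] F [-0.45  1.   -0.11] M [ 0.001 -0.052 -0.032] w 0.0513 t 29.2
```

View pics/w15.png

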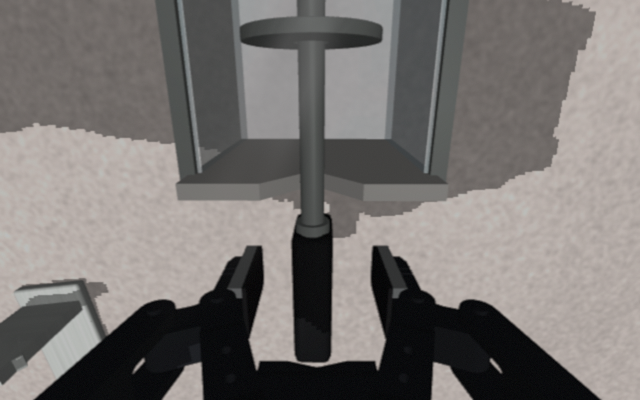

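The jaws are open at columns 250 and 382, and the grip at (312,290) is clear between them. I'll retreat straight up.

send_rows:
  increments:
    - [[0, 0, -0.005, 0], [0, 0, -0.012, 0], [0, 0, -0.02, 0], [0, 0, -0.025, 0], [0, 0, -0.025, 0], [0, 0, -0.02, 0], [0, 0, -0.01, 0], [0, 0, 0, 0]]

```text
clock: 30.05
eef_pos: [0.6659, -0.1027, 0.205]
tool_rot: [0.999, -0.043, -0.005, 0.005]
ft_force: [-0.3, -0.2, -0.2]
grip_width: 0.0514
```

```bash
python3 - <<'E'
from tk import *
viewer.camera('side');viewer.camera('side')
for n in ('scene','side','wrist'): grab(n,n+'16')
st()
a=cv2.imread('pics/scene16.png')[140:290,240:390];b=cv2.imread('pics/side16.png')[130:250,240:360]
cv2.imwrite('pics/f16.png',np.hstack([cv2.resize(a,(400,400),interpolation=cv2.INTER_CUBIC),cv2.resize(b,(400,400),interpolation=cv2.INTER_CUBIC)]))
c=load('wrist16');P=cloud(c);d=P[...,:2]-TC;Q=np.stack([d@tx,d@ty,P[...,2]],-1)
for n,t in (('wrist16',0),('scene16',0),('side16',0)):
    P=cloud(load(n));d=P[...,:2]-TC;Q=np.stack([d@tx,d@ty,P[...,2]],-1)
    k=(abs(Q[...,0])<.012)&(Q[...,1]>-.077)&(Q[...,1]<-.065)&(Q[...,2]>.085)&(Q[...,2]<.11);q=Q[k]
    if len(q)>3: print(n,'rod near -70mm',len(q),q.mean(0).round(4),'ztop',q[:,2].max().round(4))
    k=(abs(Q[...,0])<.012)&(Q[...,1]>.066)&(Q[...,1]<.11)&(Q[...,2]>.08)&(Q[...,2]<.11);q=Q[k]
    if len(q)>3: print(n,'rod tip zone',len(q),q.mean(0).round(4),'ymax',q[:,1].max().round(4),'ztop',q[:,2].max().round(4))
    k=(abs(Q[...,0])<.012)&(Q[...,1]>-.15)&(Q[...,1]<-.08)&(Q[...,2]>.09)&(Q[...,2]<.12);q=Q[k]
    if len(q)>3: print(n,'grip',len(q),q.mean(0).round(4),q.min(0).round(4),q.max(0).round(4))
    k=(abs(Q[...,0])<.03)&(abs(Q[...,1])<.056)&(Q[...,2]>.098)&(Q[...,2]<.125);print(n,'disc y hist',np.histogram(Q[k][:,1],bins=np.arange(-.056,.06,.004))[0])
E
```

```text
p [ 0.664  -0.1025  0.2006] yaw -4.91 tz [-0.0182 -0.0082 -0.9998] F [ 0.68 -0.33  0.5 ] M [ 0.037  0.004 -0.004] w 0.0515 t 30.3
wrist16 rod near -70mm 221 [ 0.     -0.0715  0.0946] ztop 0.0992
wrist16 grip 1559 [ 1.000e-04 -1.076e-01  9.860e-02] [-0.008  -0.1394  0.0901] [ 0.008  -0.08    0.1011]
wrist16 disc y hist [  0   0   0   0   0   0   0   0   0   0 226 271   0   0   0 460 181   0
   0 346   3   0   0   0   0   0   0   0]
scene16 rod near -70mm 28 [ 0.0012 -0.0686  0.0923] ztop 0.0963
scene16 rod tip zone 16 [0.0021 0.0722 0.0945] ymax 0.0767 ztop 0.0977
scene16 grip 194 [ 0.0032 -0.1145  0.0974] [-0.0079 -0.1431  0.09  ] [ 0.0106 -0.0808  0.1033]
scene16 disc y hist [ 0  0  0  0  0  0  0  0  0 10 64  7  0  0 19 54  2  0 15 47  4  0  1 39
 33  0  0  1]
side16 rod near -70mm 10 [-0.0034 -0.0714  0.0912] ztop 0.0941
side16 rod tip zone 18 [-0.003   0.0751  0.0921] ymax 0.0812 ztop 0.0965
side16 grip 61 [-0.0043 -0.1068  0.0964] [-0.0116 -0.1385  0.0907] [ 0.0049 -0.0801  0.1002]
side16 disc y hist [ 1  0  0  0  0  0  0  0  0  0  4 30  8  0  0 12 24  0  0 10 25  3  0  1
 14 25  0  0]
```

View pics/f16.png

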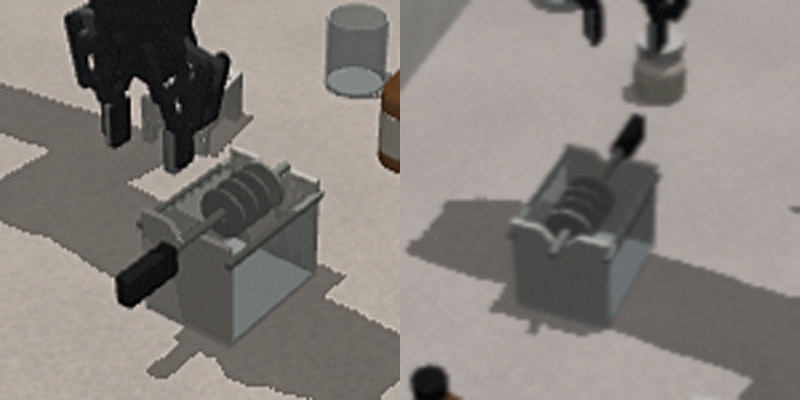

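View pics/wrist16.png

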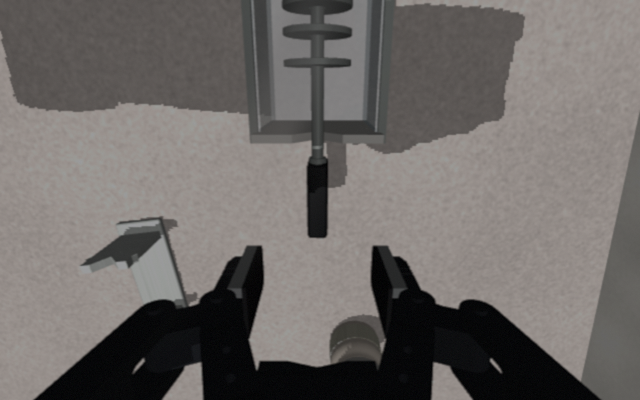

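The rod rests in both notches and the gripper is clear. The discs are at about y = −13 to +42 mm in the tank and the tip at about +82 mm. Handing in.

```bash
python3 -c "
from tk import *
st();print(order.job_done())"
```

```text
p [ 0.664  -0.1025  0.2006] yaw -4.91 tz [-0.0182 -0.0082 -0.9998] F [ 0.68 -0.33  0.5 ] M [ 0.037  0.004 -0.004] w 0.0515 t 30.3
the job is handed in; nothing more can be done
None
```

I gripped the hanger rod and threaded it through all four discs, shifting it sideways to each hole; no clear face contact showed at any check. I lifted the discs off together, laid the rod in the tank's V notches, released it and backed the gripper away. The job was handed in at 30.3 s, and no verdict is reported.

**Last checks before hand-in:**
- **Rod position:** on the notch line in the wrist view (x ≈ 0 mm). The grip centre is about 108 mm outside one end plate, which puts the tip about 82 mm from the tank's middle.
- **Discs:** all four hang between the end plates, from about −13 to +42 mm along the tank.
- **Rack and gripper:** the rack is empty and the gripper is about 12 cm above the rod with no contact force.
- **Bystanders:** the arm stayed clear of the bottle, beaker and jar, but I did not measure their positions again.

**Disagreements between cameras:**
- Rod height read 90–95 mm depending on the camera, against a nominal 91.4 mm.
- Sideways offset read 0 mm from the wrist camera, +1 to +3 mm from the scene camera and −3 to −4 mm from the side camera.
- The tip read 77–81 mm from the outer cameras.

The outer cameras see only one side of the rod and are coarse at that range, so I relied on the wrist view and the force reading. The load went to zero as the rod seated.

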